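# Load the lens carriage, run it home and clamp it

## Robot

A 6-joint arm with a two-finger parallel gripper is mounted at the origin on the work surface. World frame = base frame: x ahead of the robot, y to its left, z up, the work surface at z = 0. Lengths are in m, angles in rad, forces in N, time in s.
With the tool pointing down it reaches from about 0.25 to 0.775 m from the base axis. Payload 4 kg.
Tool frame: the origin (TCP) lies between the finger pads; the fingertips stand 17 mm ahead of it and the grasp point (between the pads) lies 2 mm behind it; z points along the fingers, y is the direction in which the jaws open and shut (so a half turn about z gives the same grasp; the last joint's range is limited). The gripper opens to 94 mm and grips with 3 to 60 N. Pads are 16 mm wide; open, the fingers measure 119 mm over their backs; the gripper's body (75 mm by 177 mm) begins 78 mm behind the grasp point.
Start: joints at [-1.427, 0.087, 1.371, -0, 1.684, -0.103], TCP at [0.134, -0.533, 0.223] pointing down, gripper open.
Joint ranges: [-3.1, 3.1], [-0.76, 2.03], [0.27, 2.55], [-1.08, 4.22], [0.17, 2.65], [-2.57, 2.57]. Speed limits (rad/s): [2.79, 2.79, 3.14, 3.14, 3.14, 3.14].

## Interface

Orientations are given as a unit quaternion [x, y, z, w].
In Python, from plant import env, camera, order gives the robot as it stands.
- The arm moves only by the shell command python3 -m crank 'ROWS' [OPENING] [FORCE]. ROWS is JSON, a list of rows, each an object of numbers: "dx", "dy", "dz": the shift along the tool's x, y, z in mm; "wx", "wy", "wz": the turn, a rotation vector about the tool's x, y, z in rad. A call has 1 to 12 rows; each row is the pose to reach, as a shift and turn from the pose measured when the call began, along the tool's axes at that moment; what a row does not reach only later rows make up. A row lasts 1/8 s, in which the tool goes at most 62.5 mm and 10.7 degrees, less where a joint would pass 70% of its speed; a pose out of reach is approached as far as the arm can. A call with a gripper value outside its range is refused whole. OPENING is the closure, from 0 (fully open) to 1 (shut), set as the call begins (- or left out, the last holds). The fingers move at their own pace and stop on an object; FORCE is the grip in N (left out, the last holds). Time passes only in rows, so rows that repeat a pose let the fingers close. It gives the time, the measured TCP pose, the force and the opening at its end, in the units of the state.
- env.read_state(): the state, without advancing time (a new reading comes with each control period).
- camera(name): name is "side" or "top" or "wrist"; returns a dict with "image" (480x640x3 uint8, red, green, blue), "fx", "fy", "cx", "cy" (pixels), "k1" (the pictures are not rectified: a ray, as slopes to the right and down, at radius r is drawn at 1 + k1 r^2 times it, then the intrinsics apply), "R" (3x3) and "t" (3): a world point X has camera coordinates R X + t. Camera axes: x right, y down, z forward; pixel columns grow to the right and rows downward; lengths in m; the calibration is good to about 2 mm. A picture is of the moment at which its call begins. There is no depth.
- order.job_done(): hands the job in, once; it reports no verdict.
The state is a dict: "clock": time; "joint_pos": joint angles; "qd": joint speeds; "tau": joint torques, N m; "tool_pos": TCP position; "tcp_rot": TCP orientation; "contact_force": force on the tool from outside, world axes, zero at the start; "ft_torque": the same for the moment, N m; "width": finger opening in m.
Only numpy, scipy, OpenCV 4.12 (cv2) and the standard library are available. Lean on these libraries where they do the work, as an engineer would, in place of code of your own. Each camera call takes 0.05 s, during which the arm holds its last target. There are 200 camera calls.

## Task

Put every loose lens cell flat into the tray of the carriage, then slide the carriage fully home against its end stop. Set the adjustable wrench over the clamp nut, roll its worm until the jaw is snug on the nut, and only then turn the nut clockwise with the wrench (never with the fingers) until it stops. Finally back the jaw off and lay the wrench flat, lengthwise, back on its black mat, leaving the neighbouring optics undisturbed.

Things in the scene. Friction and masses are not known exactly. Their poses are not given: they have to be found in the camera images.
- tray_floor (a point): centre of the inner floor of the carriage's open tray (grey; inside 100 mm along its x by 142 mm along its y, rim 12 mm above this floor, walls 4 mm, floor about 30 mm above the table). It fits three cells in a row along y (45 mm apart at y = -45, 0, 45 mm). Its z is up; the carriage slides towards its own -y
- carriage_post (a point): the carriage's upright brass post, 16 mm diameter, 40 mm tall (its top stands 18 mm above this point, its foot 22 mm below) on an ear outside the tray's near (-x) side; pinch it from above to move the carriage
- carriage (a joint): travel of the carriage along its rail in m: grows as it slides towards its -y (to the robot's right); 0.140 is the end stop (fully home). Sliding friction 2 N; it stays where it is left
- nut_centre (a point): centre of the steel hexagonal clamp nut, 24 mm across flats, 27.7 mm across corners, its top 16 mm above the table and nothing above it; it stands on the bare table to the right of the rail, its axis is vertical
- nut_flats (a point): top of the nut on its axis, with the nut's own directions: its x is parallel to two flats; it turns with the nut. A wrench laid with its own x along this x (handle trailing to -x, to the robot's right) has its jaws parallel to those flats, and the room to swing to the end
- nut (a joint): angle of the nut in rad, growing clockwise from above (tightening); 0.75 is its hard stop (tight); it starts between 0 and 0.2. Friction torque 0.4 N m
- mat: the flat black rubber tool mat fixed on the table, 300 mm along its x, 95 mm along its y, 3 mm thick; origin at the centre of its underside. The wrench lies on it at the start, wrench x about along mat x
- wrench_mid (a point): middle of the steel adjustable wrench's length, on its axis, 7 mm above its underside; x runs from handle to jaw tips, z up. 230 mm long, 0.4 to 0.6 kg, 14 mm thick. Handle 22 mm wide from x = -115 to +40 mm from here; head to +80 mm (throat face there), 56 mm wide; jaws from +80 to +115 mm. Fixed jaw: y = +12 (inner face) to +28 mm; moving jaw on the -y side
- wrench_grip (a point): a good place to grip the handle from above, near the balance point: on the wrench's axis, 5 mm from wrench_mid towards the jaws, 7 mm above the underside; same axes as the wrench
- jaw_seat (a point): centre of a 24 mm nut seated in the closed jaws, 97 mm along +x from wrench_mid, 7 mm above the wrench's underside: bring this over the nut's axis (wrench lowered flat to the table with the jaw open, then 7 mm above the table)
- worm_top (a point): top of the worm, a knurled roller in the wrench's head: radius 10 mm, 26 mm long along the wrench's y; this top stands 7 mm over the head's face, 21 mm above the wrench's underside. Press a fingertip on it and drag: towards the jaw tips (+x) closes the jaw, towards the handle (-x) opens it; about 4 N along the drag, jaw moves 0.12 mm per mm of drag. The worm holds the jaw where it is
- worm (a joint): turn of the worm in rad: 0 is fully open, growing as the jaw closes; stops growing when the jaw is tight on the nut
- jaw (a joint): travel of the moving jaw in m, = 0.0012 x worm angle: the opening between the jaws is 36 mm minus this, so 0.012 is snug on the 24 mm nut; range 0 to 0.016, starts at 0 to 0.0036
- cell1_centre (a point): a lens cell: a plain black round ring mount with a glass lens in it, 34 mm diameter, 22 mm high, 50 to 100 g, standing flat on the table at the start; this point is its centre, 11 mm up; some cells may be absent
- cell2_centre (a point): a lens cell: a plain black round ring mount with a glass lens in it, 34 mm diameter, 22 mm high, 50 to 100 g, standing flat on the table at the start; this point is its centre, 11 mm up; some cells may be absent
- cell3_centre (a point): a lens cell: a plain black round ring mount with a glass lens in it, 34 mm diameter, 22 mm high, 50 to 100 g, standing flat on the table at the start; this point is its centre, 11 mm up; some cells may be absent
- mirror_mount_foot (a point): bystander: centre of the foot of a red and black mirror mount on a steel pedestal, 50 mm wide, 97 mm high; leave alone
- objective_foot (a point): bystander: centre of the foot of a black microscope objective, 40 mm diameter, 50 mm high; leave alone
- slot_clamp_foot (a point): bystander: centre of the underside of a slotted grey clamping bar, 87 x 38 x 10 mm, loose on the table between the mat and the rail; leave alone
Mind the look-alikes: they are no part of the job. Of the things shaped like the part that bears wrench_mid, the bare steel one is meant.

How it is judged:
On the way, in this order (a step that is already met when the one before it is completed fails the run):
1. every lens cell lies flat in the carriage's tray (x of cell1_centre in the frame of tray_floor between -0.045 and 0.045 m and y of cell1_centre in the frame of tray_floor between -0.065 and 0.065 m and z of cell1_centre in the frame of tray_floor between 0.004 and 0.016 m and angle between each of cell1_centre, cell2_centre, cell3_centre's own z axis and vertical below 0.15 rad and x of cell2_centre in the frame of tray_floor between -0.045 and 0.045 m and y of cell2_centre in the frame of tray_floor between -0.065 and 0.065 m and z of cell2_centre in the frame of tray_floor between 0.004 and 0.016 m and x of cell3_centre in the frame of tray_floor between -0.045 and 0.045 m and y of cell3_centre in the frame of tray_floor between -0.065 and 0.065 m and z of cell3_centre in the frame of tray_floor between 0.004 and 0.016 m), for 0.2 s.
2. the carriage is fully home against its end stop (value of joint carriage above 0.135 m), for 0.2 s.
3. the wrench lies around the nut with its jaw closed snugly (opening under 26 mm on the 24 mm nut), the nut not yet turned (horizontal distance between jaw_seat and nut_centre below 0.009 m and height (world z) of jaw_seat below 0.015 m and value of joint jaw above 0.01 m and value of joint nut below 0.4 rad), for 0.2 s.
4. the nut is turned clockwise to its stop by the snug wrench (horizontal distance between jaw_seat and nut_centre below 0.009 m and height (world z) of jaw_seat below 0.015 m and value of joint jaw above 0.01 m and value of joint nut above 0.68 rad), for 0.2 s.
At the end, for the whole second after the job is handed in: all cells flat in the tray; carriage within 5 mm of its stop; nut at its clockwise stop (within 0.09 rad); wrench flat on the mat, mid-point within 55 mm along and 35 mm across of the mat's centre, lengthwise within 0.3 rad, jaw opened past 24.8 mm (all of step 1 and value of joint carriage above 0.135 m and value of joint nut above 0.66 rad and x of wrench_mid in the frame of mat between -0.055 and 0.055 m and y of wrench_mid in the frame of mat between -0.035 and 0.035 m and z of wrench_mid in the frame of mat below 0.016 m and angle between the x axis of wrench_mid and the x axis of mat, either way round below 0.3 rad and angle between wrench_mid's own z axis and vertical below 0.1 rad and value of joint jaw below 0.0112 m and horizontal distance between jaw_seat and nut_centre above 0.05 m); the robot touches nothing.
It fails at once if the nut is gripped or turned with the fingers (contact force between the fingers and nut above 8 N).
It fails at once if the bystanding mirror mount is pushed over 25 mm (distance of mirror_mount_foot from where it was at the start of the episode above 0.025 m).
It fails at once if the bystanding objective is pushed over 25 mm (distance of objective_foot from where it was at the start of the episode above 0.025 m).
It fails at once if the bystanding slot clamp is pushed over 25 mm (distance of slot_clamp_foot from where it was at the start of the episode above 0.025 m).
Of cell1, cell2, cell3 only 1 to 3 are there at a start; the rules pass over those that are not, and their reading is None.
At some moment in a run one of cell1, cell2, cell3 may be knocked a few centimetres aside while the robot is not near it.
Once in a run the grip may slacken for a moment while it holds something.
It also fails if it takes over 210 s, if anything falls off the work surface, if the arm or the gripper's body presses on something with over 40 N, if the wrist force passes 120 N, or if a joint passes its speed limit or range.

## Working session

There is one attempt and no reset: what is moved stays moved. The work goes in short steps, Python scripts to look and compute and a shell command to move; the robot and the scene stay as the last step left them, time stands still between calls to the robot, and variables do not carry over. Pictures are saved under pics/ and viewed, about 12 in all and at most 16, crops included, and the job is handed in when it is done.

```bash
ls; mkdir -p pics; cat > h.py <<'E'
import numpy as np, cv2
from plant import env, camera, order
from scipy.spatial.transform import Rotation as Ro
def snap(n, f=None):
    c=camera(n); 
    if f: cv2.imwrite('pics/'+f+'.png', c['image'][:,:,::-1])
    np.savez('last_'+n+'.npz', **c)
    return c
def load(n): return dict(np.load('last_'+n+'.npz'))
def ray(c,u,v):
    k=float(c['k1']); d=np.array([(u-c['cx'])/c['fx'],(v-c['cy'])/c['fy']]); s=d.copy()
    for _ in range(20): s=d/(1+k*(s@s))
    R=np.array(c['R']); o=-R.T@np.array(c['t']); return o, R.T@np.array([s[0],s[1],1.])
def at(c,u,v,z):
    o,d=ray(c,u,v); return o+d*(z-o[2])/d[2]
def pix(c,X):
    p=np.array(c['R'])@np.array(X,float)+np.array(c['t']); s=p[:2]/p[2]; s=s*(1+float(c['k1'])*(s@s))
    return np.array([c['fx']*s[0]+c['cx'],c['fy']*s[1]+c['cy']])
def st():
    s=env.read_state(); return s
def to(X):
    """world target TCP -> tool dx,dy,dz mm"""
    s=st(); R=Ro.from_quat(s['tcp_rot']); return np.round(R.inv().apply(np.array(X)-s['tool_pos'])*1000,1)
def show():
    s=st(); R=Ro.from_quat(s['tcp_rot']).as_matrix()
    print('t',round(s['clock'],2),'p',np.round(s['tool_pos'],4),'x',np.round(R[:,0],3),'y',np.round(R[:,1],3),'z',np.round(R[:,2],3),'F',np.round(s['contact_force'],1),'w',round(s['width'],4))
E
python3 - <<'E'
from h import *
show()
for n in ('top','side'):
    c=snap(n,n+'1'); print(n, c['fx'],c['k1'],-np.array(c['R']).T@c['t']); print(np.round(c['R'],2))
E
```

```text
pics
t 0.0 p [ 0.1343 -0.5328  0.2213] x [0.97  0.244 0.   ] y [ 0.244 -0.97  -0.002] z [-0.     0.002 -1.   ] F [ 1.2 -0.9 -0.5] w 0.0939
top 538.9780303101103 -0.136110403095011 [ 0.31800949 -0.09560994  1.33668621]
[[ 0.01 -1.   -0.  ]
 [-0.99 -0.01 -0.14]
 [ 0.14  0.   -0.99]]
side 608.0700230938083 -0.044129196754409655 [0.24553656 0.72076687 1.13008788]
[[-0.96 -0.29 -0.01]
 [-0.22  0.75 -0.63]
 [ 0.18 -0.6  -0.78]]
```

View pics/top1.png

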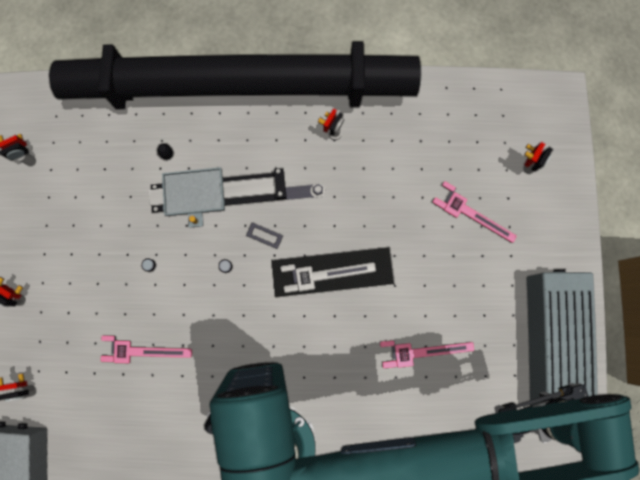

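View pics/side1.png

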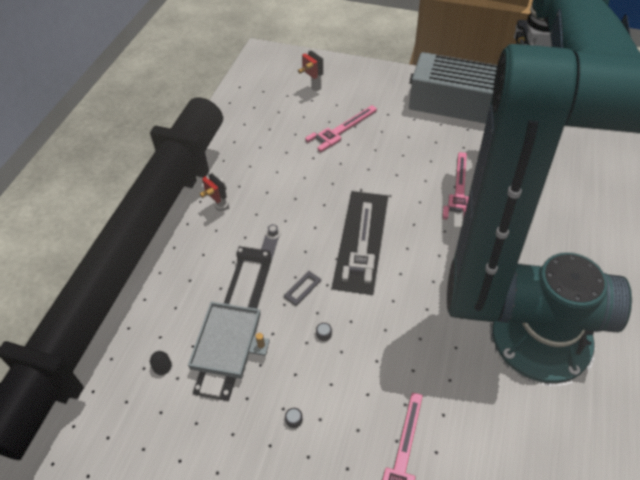

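Top view: wrench candidates are the bare steel one at (335,273) on the black mat and pink ones at (145,350), (430,352) and (475,212). The description means the steel one. The cells are at (148,265) and (225,265). The black disc at (165,151) is the objective. The nut is probably at (317,190), and the brass post is at (194,219). A third cell may be hidden by the arm.

```bash
python3 - <<'E'
from h import *
c=load('top'); im=c['image'][:,:,::-1]
cv2.imwrite('pics/crop1.png', cv2.resize(im[130:310,130:410],None,fx=2.85,fy=2.85,interpolation=cv2.INTER_CUBIC))
g=cv2.cvtColor(im,cv2.COLOR_BGR2GRAY)
for n,u,v,z in [('cellA',148,265,.022),('cellB',225,265,.022),('post',194,219,.048),('nut',317,190,.016),('obj',165,151,.05),('mirror',333,122,.05),('trayTL',163,171,.042),('trayTR',222,169,.042),('trayBR',224,212,.042),('trayBL',165,216,.042),('wr tip',280,282,.02),('wr end',374,267,.017),('clamp',264,236,.01)]: print(n,np.round(at(c,u,v,z),3))
s=load('side')
for n,u,v,z in [('cellA',293,415,.022),('cellB',323,330,.022),('post',261,336,.048),('nut',272,231,.016)]: print(n,np.round(at(s,u,v,z),3))
E
```

```text
cellA [0.44  0.312 0.022]
cellB [0.442 0.119 0.022]
post [0.552 0.194 0.048]
nut [ 0.633 -0.107  0.016]
obj [0.724 0.274 0.05 ]
mirror [ 0.8   -0.146  0.05 ]
trayTL [0.675 0.279 0.042]
trayTR [0.68  0.13  0.042]
trayBR [0.571 0.121 0.042]
trayBL [0.56  0.268 0.042]
wr tip [ 0.401 -0.017  0.02 ]
wr end [ 0.44  -0.248  0.017]
clamp [0.516 0.025 0.01 ]
cellA [0.441 0.315 0.022]
cellB [0.44  0.124 0.022]
post [0.551 0.186 0.048]
nut [ 0.632 -0.099  0.016]
```

View pics/crop1.png

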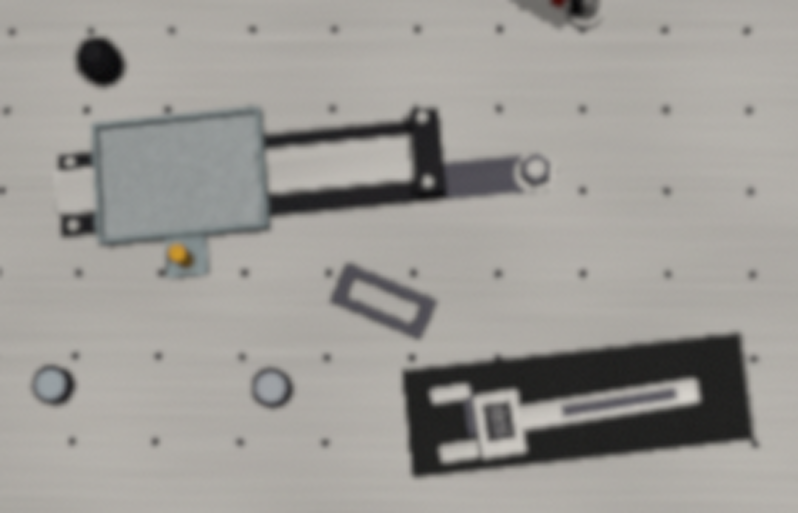

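Two cells are visible, at about (0.44,0.313) and (0.44,0.121), and a third could be under the arm. I'll swing the arm over to the cells and look again.

```bash
python3 -m crank '[{"dx":360,"dy":-250,"dz":-60,"wz":-0.18},{"dx":360,"dy":-250,"dz":-60,"wz":-0.36},{"dx":360,"dy":-250,"dz":-60,"wz":-0.54},{"dx":360,"dy":-250,"dz":-60,"wz":-0.72},{"dx":360,"dy":-250,"dz":-60,"wz":-0.9},{"dx":360,"dy":-250,"dz":-60,"wz":-1.08},{"dx":360,"dy":-250,"dz":-60,"wz":-1.26},{"dx":479,"dy":-650,"dz":-60,"wz":-1.32},{"dx":479,"dy":-650,"dz":-60,"wz":-1.32},{"dx":479,"dy":-650,"dz":-60,"wz":-1.32},{"dx":479,"dy":-650,"dz":-60,"wz":-1.32},{"dx":479,"dy":-650,"dz":-60,"wz":-1.32}]' 0.2
python3 -m crank '[{},{},{}]' 
python3 - <<'E'
from h import *
show()
t=snap('top'); w=snap('wrist')
cv2.imwrite('pics/p2.png',np.hstack([t['image'],w['image']])[:,:,::-1][:, :].copy())
im=cv2.resize(np.hstack([t['image'],w['image']])[:,:,::-1],(800,300),interpolation=cv2.INTER_AREA)
cv2.imwrite('pics/p2.png',im)
print(np.round(w['R'],3), -np.array(w['R']).T@w['t'], w['fx'],w['k1'])
E
```

```text
t 0.1 p [ 0.1343 -0.5329  0.2214] x [0.97  0.244 0.   ] y [ 0.244 -0.97  -0.002] z [-0.     0.002 -1.   ] F [ 0.7 -0.9  0. ] w 0.0939
[[ 0.245 -0.969 -0.001]
 [-0.931 -0.236  0.28 ]
 [-0.272 -0.068 -0.96 ]] [ 0.21220097 -0.5124574   0.38443765] 365.6007559299626 -0.07307752490796476invalid input
invalid input
```

View pics/p2.png

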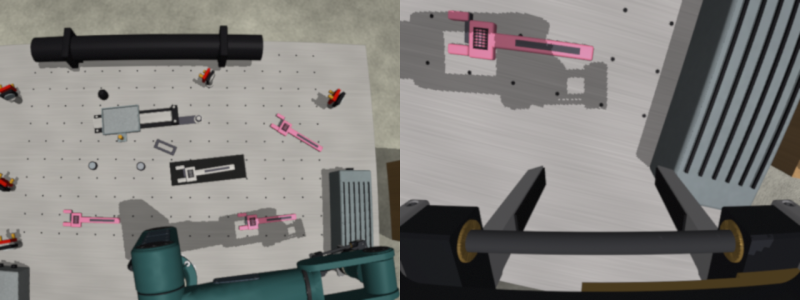

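The rows were refused and the arm did not move, and the picture shows the same scene. I'll try giving all six keys in every row.

```bash
python3 -m crank '[{"dx":360,"dy":-250,"dz":-60,"wx":0,"wy":0,"wz":-0.18},{"dx":360,"dy":-250,"dz":-60,"wx":0,"wy":0,"wz":-0.36},{"dx":360,"dy":-250,"dz":-60,"wx":0,"wy":0,"wz":-0.54},{"dx":360,"dy":-250,"dz":-60,"wx":0,"wy":0,"wz":-0.72},{"dx":360,"dy":-250,"dz":-60,"wx":0,"wy":0,"wz":-0.9},{"dx":360,"dy":-250,"dz":-60,"wx":0,"wy":0,"wz":-1.08},{"dx":360,"dy":-250,"dz":-60,"wx":0,"wy":0,"wz":-1.26},{"dx":479,"dy":-650,"dz":-60,"wx":0,"wy":0,"wz":-1.32},{"dx":479,"dy":-650,"dz":-60,"wx":0,"wy":0,"wz":-1.32},{"dx":479,"dy":-650,"dz":-60,"wx":0,"wy":0,"wz":-1.32},{"dx":479,"dy":-650,"dz":-60,"wx":0,"wy":0,"wz":-1.32},{"dx":479,"dy":-650,"dz":-60,"wx":0,"wy":0,"wz":-1.32}]' 0.2 20
```

```text
clock: 1.7
tool_pos: [0.4343, 0.1076, 0.2824]
tcp_rot: [0.709, 0.706, 0.001, -0.0]
contact_force: [0.7, -0.4, -0.5]
width: 0.0751
```

```bash
python3 - <<'E'
from h import *
show()
t=snap('top'); w=snap('wrist')
im=cv2.resize(np.hstack([t['image'],w['image']])[:,:,::-1],(800,300),interpolation=cv2.INTER_AREA)
cv2.imwrite('pics/p3.png',im)
g=cv2.cvtColor(w['image'],cv2.COLOR_RGB2GRAY)
for x in cv2.HoughCircles(cv2.medianBlur(g,5),cv2.HOUGH_GRADIENT,1,30,param1=100,param2=25,minRadius=15,maxRadius=60)[0]: print(np.round(x), np.round(at(w,x[0],x[1],.022),4))
E
```

```text
t 1.7 p [0.4343 0.1076 0.2824] x [0.004 1.    0.001] y [ 1.    -0.004  0.   ] z [ 0.     0.001 -1.   ] F [ 0.7 -0.4 -0.5] w 0.0751
[326. 190.  16.] [0.4391 0.1227 0.022 ]
[584.  54.  20.] [0.7259 0.2813 0.022 ]
```

View pics/p3.png

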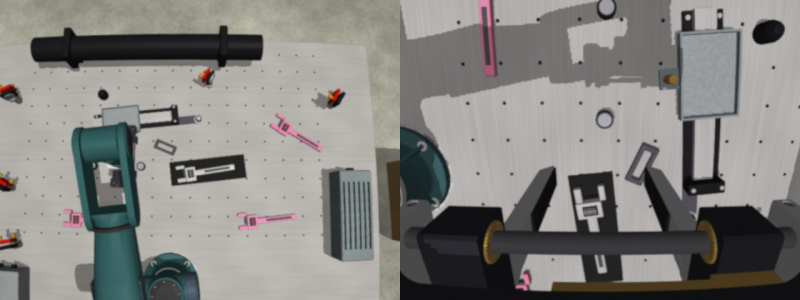

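There are two cells only; no third shows in either view. In the wrist view, cell B is at (326,190), which gives (0.439,0.1227). Going to grasp it.

```bash
python3 -m crank '[{"dx":15,"dy":5,"dz":60,"wx":0,"wy":0,"wz":0},{"dx":15,"dy":5,"dz":120,"wx":0,"wy":0,"wz":0},{"dx":15,"dy":5,"dz":180,"wx":0,"wy":0,"wz":0},{"dx":15,"dy":5,"dz":225,"wx":0,"wy":0,"wz":0},{"dx":15,"dy":5,"dz":250,"wx":0,"wy":0,"wz":0},{"dx":15,"dy":5,"dz":261,"wx":0,"wy":0,"wz":0},{"dx":15,"dy":5,"dz":261,"wx":0,"wy":0,"wz":0}]' 0.3
python3 -m crank '[{"dx":0,"dy":0,"dz":0,"wx":0,"wy":0,"wz":0},{"dx":0,"dy":0,"dz":0,"wx":0,"wy":0,"wz":0},{"dx":0,"dy":0,"dz":0,"wx":0,"wy":0,"wz":0},{"dx":0,"dy":0,"dz":0,"wx":0,"wy":0,"wz":0},{"dx":0,"dy":0,"dz":-50,"wx":0,"wy":0,"wz":0},{"dx":0,"dy":0,"dz":-100,"wx":0,"wy":0,"wz":0},{"dx":0,"dy":0,"dz":-100,"wx":0,"wy":0,"wz":0}]' 0.75 20
python3 - <<'E'
from h import *
w=load('wrist'); g=cv2.cvtColor(w['image'],cv2.COLOR_RGB2GRAY)
print('A', np.round(at(w,330,12,.022),3))
# tray rim corners in wrist pic (from view)
for u,v in [(446,50),(543,43),(543,186),(442,190)]: print(np.round(at(w,u,v,.042),3))
for z in (.048,.05): print('post',np.round(at(w,434,124,z),3))
cv2.imwrite('pics/crop2.png', cv2.resize(w['image'][0:320,300:640][:,:,::-1],None,fx=1.87,fy=1.87,interpolation=cv2.INTER_CUBIC))
E
```

```text
clock: 2.68
tool_pos: [0.4383, 0.1266, 0.021]
tcp_rot: [0.705, 0.709, 0.001, -0.002]
contact_force: [0.0, 0.7, 0.1]
width: 0.0659
clock: 3.55
tool_pos: [0.4415, 0.1268, 0.1257]
tcp_rot: [0.705, 0.709, 0.005, 0.001]
contact_force: [-0.5, -0.2, -1.6]
width: 0.0332
A [0.441 0.314 0.022]
[0.561 0.275 0.042]
[0.664 0.286 0.042]
[0.686 0.134 0.042]
[0.569 0.128 0.042]
post [0.552 0.2   0.048]
post [0.551 0.2   0.05 ]
```

View pics/crop2.png

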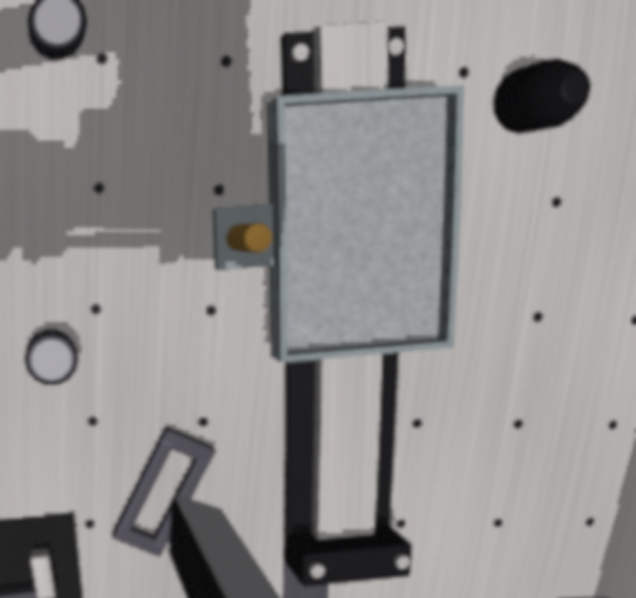

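The crop shows the tray rim corners at (271,97), (463,87), (452,345) and (280,358), and the post top at (258,238). The cell is held, with a width of 33 mm.

```bash
python3 - <<'E'
from h import *
w=load('wrist')
P=[at(w,300+u/1.87,v/1.87,.042)[:2] for u,v in [(271,97),(463,87),(452,345),(280,358)]]
print(np.round(P,4)); c=np.mean(P,0); ax=(P[0]+P[1]-P[2]-P[3]); ax/=np.hypot(*ax); ex=np.array([ax[1],-ax[0]]); print('centre',c,'ey',ax,'ex',ex)
for y in (-.045,0,.045): print(y, np.round(c+y*ax,4))
for z in (.040,.05,.055): print('post',np.round(at(w,300+258/1.87,238/1.87,z),4))
t=dict(np.load('last_top.npz'))
show()
for y in (-.04,.04): print(to([*(c+y*ax),.126]))
E
```

```text
[[0.5596 0.2727]
 [0.6699 0.2828]
 [0.6845 0.1361]
 [0.5775 0.1265]]
centre [0.62287573 0.20452548] ey [-0.11033797  0.99389413] ex [0.99389413 0.11033797]
-0.045 [0.6278 0.1598]
0 [0.6229 0.2045]
0.045 [0.6179 0.2493]
post [0.5587 0.1963 0.04  ]
post [0.5555 0.1963 0.05  ]
post [0.554  0.1963 0.055 ]
t 3.55 p [0.4415 0.1268 0.1257] x [-0.006  1.     0.005] y [1.    0.005 0.008] z [ 0.008  0.005 -1.   ] F [-0.5 -0.2 -1.6] w 0.0332
[ 36.9 186.    1.4]
[116.5 177.6   1.7]
```

```bash
python3 -m crank '[{"dx":10,"dy":50,"dz":0,"wx":0,"wy":0,"wz":-0.05},{"dx":25,"dy":100,"dz":0,"wx":0,"wy":0,"wz":-0.1},{"dx":35,"dy":150,"dz":0,"wx":0,"wy":0,"wz":-0.1},{"dx":41,"dy":186,"dz":0,"wx":0,"wy":0,"wz":-0.1},{"dx":41,"dy":186,"dz":0,"wx":0,"wy":0,"wz":-0.1},{"dx":41,"dy":186,"dz":40,"wx":0,"wy":0,"wz":-0.1},{"dx":41,"dy":186,"dz":62,"wx":0,"wy":0,"wz":-0.1},{"dx":41,"dy":186,"dz":73,"wx":0,"wy":0,"wz":-0.1},{"dx":41,"dy":186,"dz":74,"wx":0,"wy":0,"wz":-0.1},{"dx":41,"dy":186,"dz":74,"wx":0,"wy":0,"wz":-0.1}]'
python3 - <<'E'
from h import *
show()
E
```

```text
clock: 4.8
tool_pos: [0.6283, 0.1693, 0.0546]
tcp_rot: [0.669, 0.743, 0.005, 0.002]
contact_force: [-0.1, 0.1, -0.4]
width: 0.0334
t 4.8 p [0.6283 0.1693 0.0546] x [-0.105  0.994  0.004] y [0.994 0.105 0.01 ] z [ 0.01   0.005 -1.   ] F [-0.1  0.1 -0.4] w 0.0334
```

```bash
python3 -m crank '[{"dx":0,"dy":0,"dz":3,"wx":0,"wy":0,"wz":0},{"dx":0,"dy":0,"dz":3,"wx":0,"wy":0,"wz":0}]'
python3 -m crank '[{"dx":0,"dy":0,"dz":0,"wx":0,"wy":0,"wz":0},{"dx":0,"dy":0,"dz":0,"wx":0,"wy":0,"wz":0},{"dx":0,"dy":0,"dz":0,"wx":0,"wy":0,"wz":0},{"dx":0,"dy":0,"dz":-50,"wx":0,"wy":0,"wz":0},{"dx":0,"dy":0,"dz":-110,"wx":0,"wy":0,"wz":0},{"dx":0,"dy":0,"dz":-170,"wx":0,"wy":0,"wz":0},{"dx":0,"dy":0,"dz":-170,"wx":0,"wy":0,"wz":0}]' 0.47
python3 - <<'E'
from h import *
show()
t=snap('wrist','p4')
E
```

```text
clock: 5.05
tool_pos: [0.6286, 0.1694, 0.0523]
tcp_rot: [0.669, 0.743, 0.006, 0.002]
contact_force: [-0.6, 1.0, 0.6]
width: 0.0333
clock: 5.92
tool_pos: [0.6296, 0.169, 0.2307]
tcp_rot: [0.669, 0.743, 0.011, 0.007]
contact_force: [0.4, 0.1, -0.3]
width: 0.05
t 5.92 p [0.6296 0.169  0.2307] x [-0.105  0.994  0.005] y [0.994 0.105 0.026] z [ 0.025  0.008 -1.   ] F [ 0.4  0.1 -0.3] w 0.05
```

View pics/p4.png

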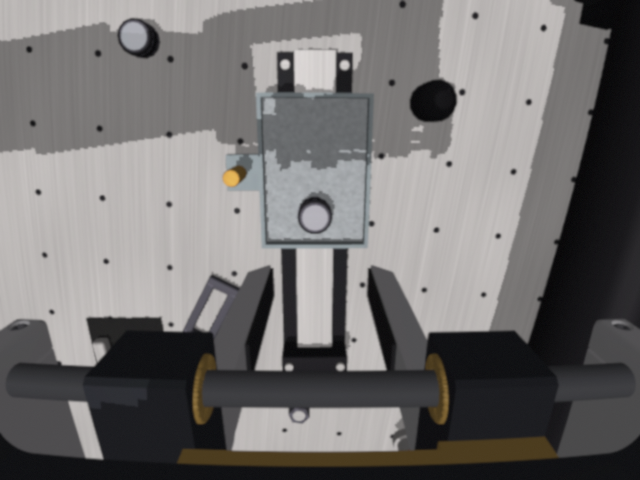

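The wrist view shows cell B flat in the tray at (315,215) and cell A standing at (135,38).

```bash
python3 - <<'E'
from h import *
w=load('wrist')
A=at(w,134,36,.022); print('A',A,'B',at(w,315,215,.052), 'post',at(w,231,177,.056))
P=[at(w,u,v,.042)[:2] for u,v in [(258,94),(373,94),(366,247),(263,246)]]
print(np.round(P,4)); c=np.mean(P,0); ax=(P[0]+P[1]-P[2]-P[3]); ax/=np.hypot(*ax); print(c,ax)
print(to([A[0],A[1],.10]),to([A[0],A[1],.021]))
E
```

```text
A [0.44110795 0.31537221 0.022     ] B [0.62807076 0.16625476 0.052     ] post [0.54696837 0.19548491 0.056     ]
[[0.565  0.2718]
 [0.6697 0.2831]
 [0.6837 0.1356]
 [0.5793 0.1264]]
[0.62441365 0.20423612] [-0.09627043  0.99535522]
[ 164.9 -172.9  123.9] [ 164.5 -174.4  202.9]
```

```bash
python3 -m crank '[{"dx":165,"dy":-173,"dz":60,"wx":0.026,"wy":-0.005,"wz":0},{"dx":165,"dy":-173,"dz":60,"wx":0.026,"wy":-0.005,"wz":0},{"dx":165,"dy":-173,"dz":60,"wx":0.026,"wy":-0.005,"wz":0},{"dx":165,"dy":-173,"dz":60,"wx":0.026,"wy":-0.005,"wz":0},{"dx":165,"dy":-173,"dz":100,"wx":0.026,"wy":-0.005,"wz":0},{"dx":165,"dy":-174,"dz":150,"wx":0.026,"wy":-0.005,"wz":0},{"dx":165,"dy":-174,"dz":185,"wx":0.026,"wy":-0.005,"wz":0},{"dx":165,"dy":-174,"dz":202,"wx":0.026,"wy":-0.005,"wz":0},{"dx":165,"dy":-174,"dz":203,"wx":0.026,"wy":-0.005,"wz":0}]' 0.25
python3 -m crank '[{"dx":0,"dy":0,"dz":0,"wx":0,"wy":0,"wz":0},{"dx":0,"dy":0,"dz":0,"wx":0,"wy":0,"wz":0},{"dx":0,"dy":0,"dz":0,"wx":0,"wy":0,"wz":0},{"dx":0,"dy":0,"dz":0,"wx":0,"wy":0,"wz":0},{"dx":0,"dy":0,"dz":-50,"wx":0,"wy":0,"wz":0},{"dx":0,"dy":0,"dz":-100,"wx":0,"wy":0,"wz":0},{"dx":0,"dy":0,"dz":-100,"wx":0,"wy":0,"wz":0}]' 0.75 20
python3 - <<'E'
from h import *
show(); s=st()
c=np.array([.6237,.2044]);ax=np.array([-.103,.995]); q=c+.035*ax; print(q, to([*q,s['tool_pos'][2]]),to([*q,.0525]))
E
```

```text
clock: 7.1
tool_pos: [0.4406, 0.3153, 0.0194]
tcp_rot: [0.669, 0.743, -0.004, -0.003]
contact_force: [-0.2, 0.1, -0.7]
width: 0.0705
clock: 7.98
tool_pos: [0.4445, 0.3172, 0.125]
tcp_rot: [0.669, 0.743, 0.001, -0.001]
contact_force: [-0.3, -0.0, -1.1]
width: 0.0337
t 7.97 p [0.4445 0.3172 0.125 ] x [-0.105  0.994  0.003] y [0.994 0.105 0.   ] z [-0.     0.003 -1.   ] F [-0.3 -0.  -1.1] w 0.0337
[0.620095 0.239225] [-96.1 166.4  -0.2] [-96.3 166.4  72.2]
```

```bash
python3 -m crank '[{"dx":-96,"dy":166,"dz":0,"wx":0,"wy":0,"wz":0},{"dx":-96,"dy":166,"dz":0,"wx":0,"wy":0,"wz":0},{"dx":-96,"dy":166,"dz":0,"wx":0,"wy":0,"wz":0},{"dx":-96,"dy":166,"dz":0,"wx":0,"wy":0,"wz":0},{"dx":-96,"dy":166,"dz":0,"wx":0,"wy":0,"wz":0},{"dx":-96,"dy":166,"dz":40,"wx":0,"wy":0,"wz":0},{"dx":-96,"dy":166,"dz":60,"wx":0,"wy":0,"wz":0},{"dx":-96,"dy":166,"dz":72,"wx":0,"wy":0,"wz":0},{"dx":-96,"dy":166,"dz":74,"wx":0,"wy":0,"wz":0},{"dx":-96,"dy":166,"dz":74,"wx":0,"wy":0,"wz":0}]'
python3 - <<'E'
from h import *
show()
E
```

```text
clock: 9.22
tool_pos: [0.6201, 0.2398, 0.0519]
tcp_rot: [0.669, 0.744, 0.002, -0.001]
contact_force: [0.1, 0.1, -0.1]
width: 0.0338
t 9.22 p [0.6201 0.2398 0.0519] x [-0.106  0.994  0.003] y [0.994 0.106 0.002] z [ 0.002  0.004 -1.   ] F [ 0.1  0.1 -0.1] w 0.0338
```

```bash
python3 -m crank '[{"dx":0,"dy":0,"dz":2,"wx":0,"wy":0,"wz":0},{"dx":0,"dy":0,"dz":2,"wx":0,"wy":0,"wz":0}]'
python3 -m crank '[{"dx":0,"dy":0,"dz":0,"wx":0,"wy":0,"wz":0},{"dx":0,"dy":0,"dz":0,"wx":0,"wy":0,"wz":0},{"dx":0,"dy":0,"dz":0,"wx":0,"wy":0,"wz":0},{"dx":0,"dy":0,"dz":-50,"wx":0,"wy":0,"wz":0},{"dx":0,"dy":0,"dz":-110,"wx":0,"wy":0,"wz":0},{"dx":0,"dy":0,"dz":-170,"wx":0,"wy":0,"wz":0},{"dx":0,"dy":-20,"dz":-170,"wx":0,"wy":0,"wz":0},{"dx":0,"dy":-20,"dz":-170,"wx":0,"wy":0,"wz":0}]' 0.47
python3 - <<'E'
from h import *
show()
t=snap('wrist','p5')
P=np.array([.550,.1957]); print(to([*P,.12]),to([*P,.052]))
E
```

```text
clock: 9.48
tool_pos: [0.6206, 0.2399, 0.0507]
tcp_rot: [0.669, 0.743, 0.003, -0.0]
contact_force: [-0.0, -0.3, -0.3]
width: 0.0338
clock: 10.48
tool_pos: [0.5999, 0.2373, 0.2221]
tcp_rot: [0.669, 0.744, 0.003, 0.0]
contact_force: [-0.5, -0.1, -0.3]
width: 0.0495
t 10.47 p [0.5999 0.2373 0.2221] x [-0.106  0.994  0.004] y [0.994 0.106 0.006] z [ 0.005  0.005 -1.   ] F [-0.5 -0.1 -0.3] w 0.0495
[-36.3 -54.4 100.1] [-36.5 -54.7 168.1]
```

View pics/p5.png

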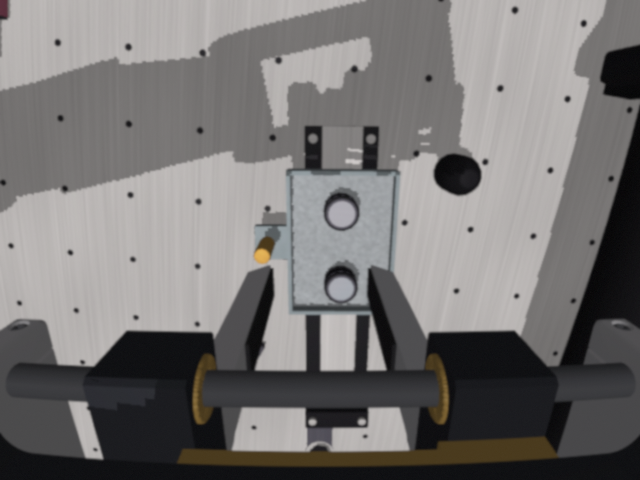

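Both cells are flat in the tray, at (342,211) and (341,287). The post top is at (262,257).

```bash
python3 - <<'E'
from h import *
w=load('wrist')
for z in (.03,.05,.056,.062,.068): print(z,np.round(at(w,262,257,z),4), np.round(at(load('top'),194,219,z),4))
E
```

```text
0.03 [0.5451 0.1803 0.03  ] [0.5551 0.198  0.03  ]
0.05 [0.5475 0.1881 0.05  ] [0.5515 0.1935 0.05  ]
0.056 [0.5483 0.1904 0.056 ] [0.5504 0.1921 0.056 ]
0.062 [0.549  0.1928 0.062 ] [0.5493 0.1908 0.062 ]
0.068 [0.5498 0.1951 0.068 ] [0.5482 0.1894 0.068 ]
```

```bash
python3 - <<'E'
from h import *
print(np.round(st()['joint_pos'],2)); P=[.549,.1945]; print(to([*P,.12]),to([*P,.05]))
E
```

```text
[0.29 0.3  1.13 0.   1.71 0.18]
[-37.3 -55.5 100.1] [-37.6 -55.8 170.1]
```

```bash
python3 -m crank '[{"dx":-37,"dy":-56,"dz":60,"wx":0,"wy":0,"wz":0.18},{"dx":-37,"dy":-56,"dz":80,"wx":0,"wy":0,"wz":0.36},{"dx":-37,"dy":-56,"dz":80,"wx":0,"wy":0,"wz":0.54},{"dx":-37,"dy":-56,"dz":80,"wx":0,"wy":0,"wz":0.72},{"dx":-37,"dy":-56,"dz":80,"wx":0,"wy":0,"wz":0.9},{"dx":-37,"dy":-56,"dz":80,"wx":0,"wy":0,"wz":1.08},{"dx":-37,"dy":-56,"dz":80,"wx":0,"wy":0,"wz":1.26},{"dx":-37,"dy":-56,"dz":80,"wx":0,"wy":0,"wz":1.44},{"dx":-37,"dy":-56,"dz":80,"wx":0,"wy":0,"wz":1.57},{"dx":-37,"dy":-56,"dz":120,"wx":0,"wy":0,"wz":1.57},{"dx":-37,"dy":-56,"dz":160,"wx":0,"wy":0,"wz":1.57},{"dx":-37,"dy":-56,"dz":170,"wx":0,"wy":0,"wz":1.57}]' 0.5
python3 -m crank '[{"dx":0,"dy":0,"dz":0,"wx":0,"wy":0,"wz":0},{"dx":0,"dy":0,"dz":0,"wx":0,"wy":0,"wz":0},{"dx":0,"dy":0,"dz":0,"wx":0,"wy":0,"wz":0},{"dx":0,"dy":0,"dz":0,"wx":0,"wy":0,"wz":0},{"dx":0,"dy":0,"dz":0,"wx":0,"wy":0,"wz":0}]' 0.9 20
python3 -c "
from h import *
show();s=st();print(to(np.array(s['tool_pos'])+.14*np.array([.103,-.995,0])))"
```

```text
clock: 12.02
tool_pos: [0.5458, 0.1942, 0.045]
tcp_rot: [0.999, 0.053, -0.003, -0.001]
contact_force: [0.2, 0.1, -0.8]
width: 0.0469
clock: 12.65
tool_pos: [0.5456, 0.1944, 0.0447]
tcp_rot: [0.999, 0.053, -0.003, -0.001]
contact_force: [0.7, 2.0, -10.1]
width: 0.0352
t 12.65 p [0.5456 0.1944 0.0447] x [ 0.994  0.106 -0.006] y [ 0.106 -0.994 -0.003] z [-0.006  0.002 -1.   ] F [  0.7   2.  -10.1] w 0.0352
[ -0.5 140.   -0.4]
```

Closing stopped at 35 mm, probably on the ear. I'll reopen, rise and close again.

```bash
python3 -m crank '[{"dx":0,"dy":0,"dz":0,"wx":0,"wy":0,"wz":0},{"dx":0,"dy":0,"dz":0,"wx":0,"wy":0,"wz":0},{"dx":2,"dy":0,"dz":-12,"wx":0,"wy":0,"wz":0},{"dx":2,"dy":0,"dz":-12,"wx":0,"wy":0,"wz":0}]' 0.5
python3 -m crank '[{"dx":0,"dy":0,"dz":0,"wx":0,"wy":0,"wz":0},{"dx":0,"dy":0,"dz":0,"wx":0,"wy":0,"wz":0},{"dx":0,"dy":0,"dz":0,"wx":0,"wy":0,"wz":0},{"dx":0,"dy":0,"dz":0,"wx":0,"wy":0,"wz":0},{"dx":0,"dy":0,"dz":0,"wx":0,"wy":0,"wz":0}]' 0.9 20
python3 -c "
from h import *
show();snap('wrist','p6')"
```

```text
clock: 13.15
tool_pos: [0.5495, 0.1949, 0.0593]
tcp_rot: [0.999, 0.053, -0.001, -0.002]
contact_force: [0.3, 0.8, 0.4]
width: 0.0471
clock: 13.78
tool_pos: [0.5493, 0.1948, 0.059]
tcp_rot: [0.999, 0.053, -0.001, -0.001]
contact_force: [0.2, -0.7, -0.8]
width: 0.0154
t 13.78 p [0.5493 0.1948 0.059 ] x [ 0.994  0.106 -0.002] y [ 0.106 -0.994 -0.003] z [-0.002  0.003 -1.   ] F [ 0.2 -0.7 -0.8] w 0.0154
```

View pics/p6.png

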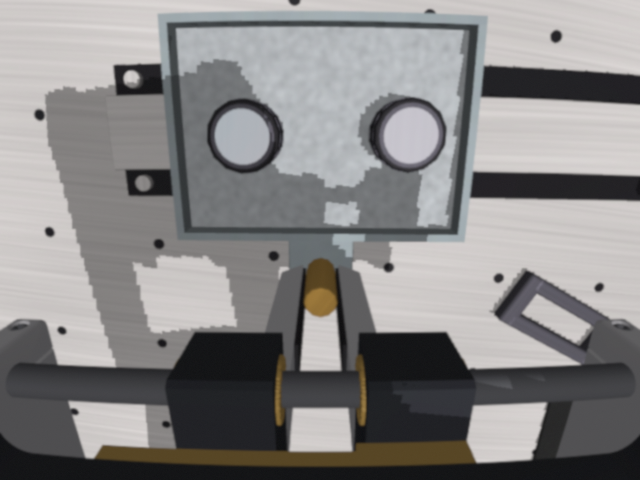

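The post is between the fingers at (320,290), with a width of 15.4 mm, and both cells are in the tray. Now the slide.

```bash
python3 -m crank '[{"dx":0,"dy":8,"dz":0,"wx":0,"wy":0,"wz":0},{"dx":0,"dy":20,"dz":0,"wx":0,"wy":0,"wz":0},{"dx":0,"dy":35,"dz":0,"wx":0,"wy":0,"wz":0},{"dx":0,"dy":50,"dz":0,"wx":0,"wy":0,"wz":0},{"dx":0,"dy":65,"dz":0,"wx":0,"wy":0,"wz":0},{"dx":0,"dy":80,"dz":0,"wx":0,"wy":0,"wz":0},{"dx":0,"dy":95,"dz":0,"wx":0,"wy":0,"wz":0},{"dx":0,"dy":108,"dz":0,"wx":0,"wy":0,"wz":0},{"dx":0,"dy":118,"dz":0,"wx":0,"wy":0,"wz":0},{"dx":0,"dy":128,"dz":0,"wx":0,"wy":0,"wz":0},{"dx":0,"dy":135,"dz":0,"wx":0,"wy":0,"wz":0},{"dx":0,"dy":135,"dz":0,"wx":0,"wy":0,"wz":0}]'
python3 -c "
from h import *
show()"
```

```text
clock: 15.32
tool_pos: [0.5622, 0.0659, 0.0589]
tcp_rot: [0.999, 0.054, -0.002, -0.008]
contact_force: [-6.1, 15.4, 5.5]
width: 0.0154
t 15.32 p [0.5622 0.0659 0.0589] x [ 0.994  0.107 -0.004] y [ 0.107 -0.994 -0.016] z [-0.005  0.015 -1.   ] F [-6.1 15.4  5.5] w 0.0154
```

```bash
python3 -m crank '[{"dx":0,"dy":5,"dz":0,"wx":0,"wy":0,"wz":0},{"dx":0,"dy":5,"dz":0,"wx":0,"wy":0,"wz":0},{"dx":0,"dy":5,"dz":0,"wx":0,"wy":0,"wz":0}]'
python3 -c "
from h import *
show()"
```

```text
clock: 15.7
tool_pos: [0.5622, 0.0659, 0.0589]
tcp_rot: [0.998, 0.054, -0.002, -0.013]
contact_force: [-2.8, 16.2, 4.6]
width: 0.0157
t 15.7 p [0.5622 0.0659 0.0589] x [ 0.994  0.109 -0.003] y [ 0.109 -0.994 -0.026] z [-0.006  0.025 -1.   ] F [-2.8 16.2  4.6] w 0.0157
```

The carriage is against its stop: it did not move under 16 N. I'll release it and move up over the wrench and nut for a close look.

```bash
python3 -m crank '[{"dx":0,"dy":0,"dz":0,"wx":0,"wy":0,"wz":0},{"dx":0,"dy":0,"dz":0,"wx":0,"wy":0,"wz":0},{"dx":0,"dy":0,"dz":-60,"wx":0,"wy":0,"wz":0},{"dx":0,"dy":0,"dz":-110,"wx":0,"wy":0,"wz":-0.18},{"dx":-40,"dy":60,"dz":-160,"wx":0,"wy":0,"wz":-0.36},{"dx":-60,"dy":120,"dz":-220,"wx":0,"wy":0,"wz":-0.54},{"dx":-90,"dy":180,"dz":-220,"wx":0,"wy":0,"wz":-0.72},{"dx":-110,"dy":220,"dz":-220,"wx":0,"wy":0,"wz":-0.9},{"dx":-123,"dy":260,"dz":-220,"wx":0,"wy":0,"wz":-1.08},{"dx":-123,"dy":304,"dz":-220,"wx":0,"wy":0,"wz":-1.26},{"dx":-123,"dy":304,"dz":-220,"wx":0,"wy":0,"wz":-1.44},{"dx":-123,"dy":304,"dz":-220,"wx":0,"wy":0,"wz":-1.57}]' 0.5
python3 -m crank '[{"dx":0,"dy":0,"dz":0,"wx":0,"wy":0,"wz":0},{"dx":0,"dy":0,"dz":0,"wx":0,"wy":0,"wz":0}]'
python3 -c "
from h import *
show();snap('wrist','p7')"
```

```text
clock: 17.2
tool_pos: [0.4735, -0.2581, 0.2708]
tcp_rot: [0.667, 0.745, 0.007, -0.01]
contact_force: [0.6, 0.5, -0.4]
width: 0.0471
clock: 17.45
tool_pos: [0.4733, -0.2588, 0.2707]
tcp_rot: [0.669, 0.744, 0.006, -0.01]
contact_force: [-1.4, -0.4, 0.2]
width: 0.047
t 17.45 p [ 0.4733 -0.2588  0.2707] x [-0.106  0.994  0.024] y [ 0.994  0.106 -0.005] z [-0.007  0.023 -1.   ] F [-1.4 -0.4  0.2] w 0.047
```

View pics/p7.png

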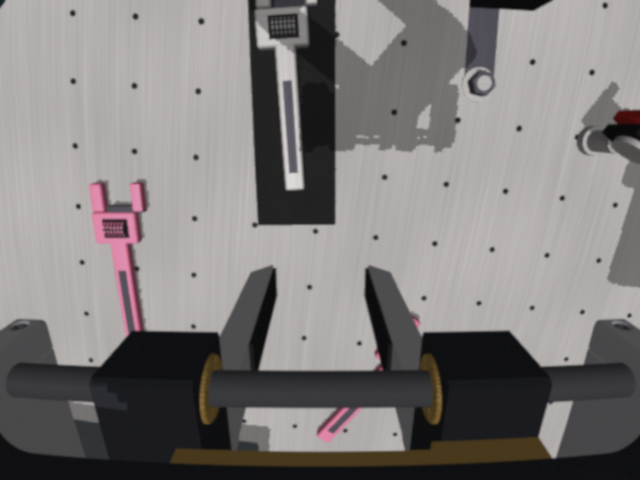

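The wrist view shows the bare steel wrench with its worm at (283,26) and handle end at (295,189). The nut is at (480,83) and the mat's right-hand edge is at row 223, from (258,223) to (336,223).

```bash
python3 - <<'E'
from h import *
w=load('wrist'); g=cv2.cvtColor(w['image'],cv2.COLOR_RGB2GRAY)
# handle edges rows 60..180 against black mat
pl=[];pr=[]
for v in range(62,176,4):
    r=g[v,262:325]>110; i=np.where(r)[0]
    pl.append(at(w,262+i[0]-.5,v,.0165)[:2]); pr.append(at(w,262+i[-1]+.5,v,.0165)[:2])
pl=np.array(pl);pr=np.array(pr); m=(pl+pr)/2
print('handle width',np.linalg.norm(pr-pl,axis=1)[::6])
vx,vy,x0,y0=cv2.fitLine(m.astype(np.float32),cv2.DIST_HUBER,0,.01,.01).ravel()
if vy<0: vx,vy=-vx,-vy
d=np.array([vx,vy]); col=g[150:215,294]; e=150+np.where(col>110)[0][-1]+.5
E_=at(w,294,e,.0165)[:2]; o=np.array([x0,y0]); E_=o+d*((E_-o)@d)
mid=E_+.115*d; print('dir',d,'yaw off y',np.arctan2(-vx,vy),'end',E_,'mid',mid,'grip',mid+.005*d,'worm',at(w,283,26,.024), 'worm along',((at(w,283,26,.024)[:2]-mid)@d))
c1,c2=at(w,258,223,.003),at(w,336,223,.003); print('mat end',c1,c2, np.linalg.norm(c1-c2))
print('nut',at(w,480,83,.016))
G=mid+.005*d
print(to([*G,.1]),to([*G,.018]), 'now y angle',np.arctan2(.106,.994))
E
```

```text
handle width [0.02151087 0.02067801 0.02093983 0.02122533 0.02153016]
dir [-0.15919927  0.98724645] yaw off y 0.15987954 end [ 0.43936318 -0.24862916] mid [ 0.42105527 -0.13509581] grip [ 0.42025927 -0.13015958] worm [ 0.41234696 -0.07779936  0.024     ] worm along 0.05795206903776714
mat end [ 0.39808736 -0.29664662  0.003     ] [ 0.49285206 -0.28634067  0.003     ] 0.09532345738749282
nut [ 0.63085712 -0.1085133   0.016     ]
[129.1 -38.3 174. ] [127.1 -38.  256. ] now y angle 0.1062383369885412
```

```bash
python3 -m crank '[{"dx":60,"dy":-20,"dz":60,"wx":0,"wy":-0.024,"wz":-0.02},{"dx":120,"dy":-38,"dz":120,"wx":-0.005,"wy":-0.024,"wz":-0.054},{"dx":129,"dy":-38,"dz":174,"wx":-0.005,"wy":-0.024,"wz":-0.054},{"dx":129,"dy":-38,"dz":174,"wx":-0.005,"wy":-0.024,"wz":-0.054},{"dx":129,"dy":-38,"dz":174,"wx":-0.005,"wy":-0.024,"wz":-0.054}]'
python3 -c "
from h import *
show(); G=[.4203,-.1302]; print(to([*G,.021]))"
```

```text
clock: 18.12
tool_pos: [0.4184, -0.1285, 0.0975]
tcp_rot: [0.647, 0.762, -0.0, -0.002]
contact_force: [-0.2, -0.1, 0.1]
width: 0.0468
t 18.12 p [ 0.4184 -0.1285  0.0975] x [-0.162  0.987  0.003] y [ 0.987  0.162 -0.004] z [-0.004  0.002 -1.   ] F [-0.2 -0.1  0.1] w 0.0468
[-2.3  1.9 76.5]
```

```bash
python3 -m crank '[{"dx":-2,"dy":2,"dz":40,"wx":0,"wy":0,"wz":0},{"dx":-2,"dy":2,"dz":65,"wx":0,"wy":0,"wz":0},{"dx":-2,"dy":2,"dz":76,"wx":0,"wy":0,"wz":0},{"dx":-2,"dy":2,"dz":76,"wx":0,"wy":0,"wz":0}]'
python3 -m crank '[{"dx":0,"dy":0,"dz":0,"wx":0,"wy":0,"wz":0},{"dx":0,"dy":0,"dz":0,"wx":0,"wy":0,"wz":0},{"dx":0,"dy":0,"dz":0,"wx":0,"wy":0,"wz":0},{"dx":0,"dy":0,"dz":0,"wx":0,"wy":0,"wz":0},{"dx":0,"dy":0,"dz":-20,"wx":0,"wy":0,"wz":0},{"dx":0,"dy":0,"dz":-60,"wx":0,"wy":0,"wz":0},{"dx":0,"dy":0,"dz":-100,"wx":0,"wy":0,"wz":0},{"dx":0,"dy":0,"dz":-100,"wx":0,"wy":0,"wz":0}]' 0.95 60
python3 -c "
from h import *
show(); w=snap('wrist','p8');
"
```

```text
clock: 18.62
tool_pos: [0.4212, -0.1307, 0.0224]
tcp_rot: [0.648, 0.762, -0.0, -0.002]
contact_force: [0.0, 0.1, -0.2]
width: 0.0472
clock: 19.62
tool_pos: [0.4232, -0.1317, 0.1247]
tcp_rot: [0.648, 0.762, 0.0, 0.001]
contact_force: [-0.4, 0.1, -5.2]
width: 0.0214
t 19.62 p [ 0.4232 -0.1317  0.1247] x [-0.161  0.987 -0.001] y [0.987 0.161 0.002] z [ 0.002 -0.001 -1.   ] F [-0.4  0.1 -5.2] w 0.0214
```

View pics/p8.png

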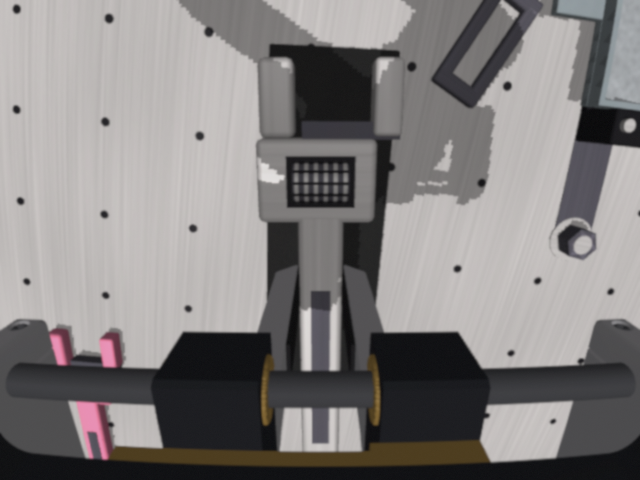

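The wrench is held straight in the fingers. The fixed jaw is at columns 260–296 and the moving jaw at 372–403. The tips are at row 58, the throat at row 138, the worm at (320,182), and the nut at (577,242).

```bash
python3 - <<'E'
from h import *
w=load('wrist'); s=st(); R=Ro.from_quat(s['tcp_rot']); p=np.array(s['tool_pos'])
def tl(u,v,z): return np.round(R.inv().apply(at(w,u,v,z)-p)*1000,1)
z=p[2]-.0054
for n,u,v in [('tipF',276,58),('tipM',388,58),('Fin',296,100),('Fout',260,100),('Min',372,100),('Mout',403,100),('headL',257,185),('headR',376,185),('head-handle',300,222),('head-handle',342,222),('throat',330,140)]: print(n,tl(u,v,z))
print('worm',tl(320,182,z+.007))
print('nut',np.round(at(w,577,241,.016),4), 'joints',np.round(s['joint_pos'],2))
E
```

```text
tipF [109.1 -19.1   5.6]
tipM [109.3  29.6   5.5]
Fin [ 91.5 -10.6   5.5]
Fout [ 91.6 -26.7   5.6]
Min [91.6 23.2  5.5]
Mout [91.7 37.1  5.4]
headL [ 53.3 -29.6   5.5]
headR [53.3 26.5  5.4]
head-handle [35.2 -9.6  5.5]
head-handle [35.2 10.7  5.4]
throat [74.   4.6  5.5]
worm [55.8  0.  -1.5]
nut [ 0.6298 -0.1053  0.016 ] joints [-0.43 -0.11  1.77 -0.    1.49 -0.59]
```

```bash
python3 -m crank '[{"dx":-20,"dy":40,"dz":0,"wx":0,"wy":0,"wz":0.02},{"dx":-45,"dy":85,"dz":0,"wx":0,"wy":0,"wz":0.04},{"dx":-70,"dy":135,"dz":0,"wx":0,"wy":0,"wz":0.06},{"dx":-90,"dy":180,"dz":0,"wx":0,"wy":0,"wz":0.06},{"dx":-99,"dy":198,"dz":0,"wx":0,"wy":0,"wz":0.06},{"dx":-99,"dy":198,"dz":0,"wx":0,"wy":0,"wz":0.06},{"dx":-99,"dy":198,"dz":0,"wx":0,"wy":0,"wz":0.06}]'
python3 -c "
from h import *
show(); w=snap('wrist'); print(pix(w,[.630,-.1065,.016]))
c=w['image'][20:260,180:460][:,:,::-1]; cv2.imwrite('pics/p9.png',cv2.resize(c,None,fx=2.5,fy=2.5,interpolation=cv2.INTER_CUBIC))"
```

```text
clock: 20.55
tool_pos: [0.6311, -0.1961, 0.1187]
tcp_rot: [0.67, 0.742, -0.001, -0.004]
contact_force: [-0.2, 0.4, -3.6]
width: 0.0214
t 20.55 p [ 0.6311 -0.1961  0.1187] x [-0.102  0.995  0.004] y [ 0.995  0.102 -0.007] z [-0.007  0.003 -1.   ] F [-0.2  0.4 -3.6] w 0.0214
[334.86383031 113.30921809]
```

View pics/p9.png

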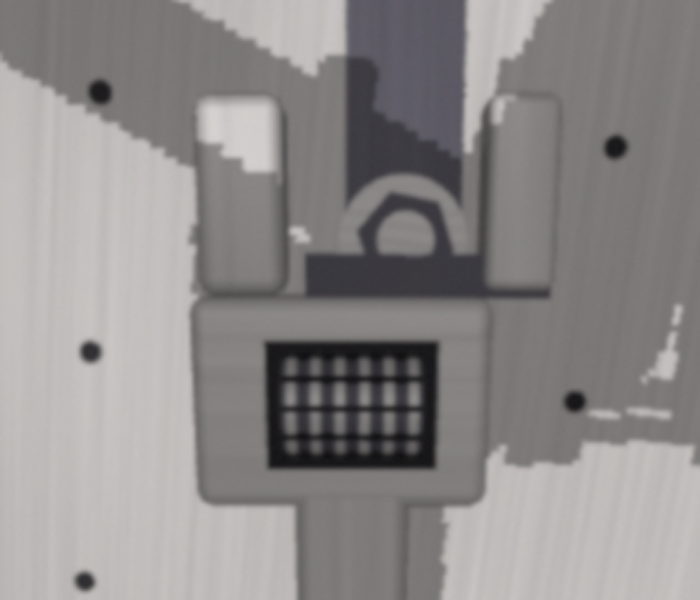

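In the crop the nut is at about (405,235), image pixel (342,114), partly hidden by the throat. Its hexagon is turned about 20° counter-clockwise from the wrench. I'll turn the wrench, keep the nut clear of the throat, and look again.

```bash
python3 - <<'E'
from h import *
w=load('wrist'); n=at(w,342,114.2,.016); print('nut',n); print('mirror?',[np.round(at(load('top'),u,v,z),3) for u,v,z in [(333,122,.05),(333,134,.0)]])
th=.42; x=np.array([-np.sin(th),np.cos(th),0]); y=np.array([x[1],-x[0],0])
T=n-.118*x-.004*y; T[2]=.12; print(T,to(T))
E
```

```text
nut [ 0.635027   -0.10657733  0.016     ]
mirror? [array([ 0.8  , -0.146,  0.05 ]), array([ 0.786, -0.148,  0.   ])]
[ 0.67949038 -0.21595286  0.12      ] [-24.6  45.9  -0.6]
```

```bash
python3 -m crank '[{"dx":-15,"dy":20,"dz":-1,"wx":-0.007,"wy":-0.004,"wz":-0.11},{"dx":-24,"dy":40,"dz":-1,"wx":-0.007,"wy":-0.004,"wz":-0.22},{"dx":-25,"dy":45,"dz":-1,"wx":-0.007,"wy":-0.004,"wz":-0.32},{"dx":-25,"dy":45,"dz":-1,"wx":-0.007,"wy":-0.004,"wz":-0.32},{"dx":-25,"dy":45,"dz":-1,"wx":-0.007,"wy":-0.004,"wz":-0.32}]'
python3 -c "
from h import *
show(); w=snap('wrist'); p=pix(w,[.632,-.1065,.016]); print(p)
c=w['image'][:300,160:480][:,:,::-1]; a=cv2.resize(c,None,fx=1,fy=1)
u,v=int(p[0]),int(p[1]); z=cv2.resize(w['image'][max(v-30,0):v+30,u-32:u+32][:,:,::-1],(480,450),interpolation=cv2.INTER_CUBIC); print('zoom origin',u-32,max(v-30,0),7.5)
o=np.zeros((450,800,3),np.uint8); o[:300,:320]=a; o[:,320:]=z; cv2.imwrite('pics/p10.png',o)"
```

```text
clock: 21.22
tool_pos: [0.6778, -0.2162, 0.1205]
tcp_rot: [0.544, 0.839, 0.001, 0.0]
contact_force: [0.9, 0.0, -4.4]
width: 0.0214
t 21.23 p [ 0.6778 -0.2162  0.1205] x [-0.408  0.913 -0.   ] y [0.913 0.408 0.001] z [ 0.001  0.001 -1.   ] F [ 0.9  0.  -4.4] w 0.0214
[325.99448367  68.79244874]
zoom origin 293 38 7.5
```

View pics/p10.png

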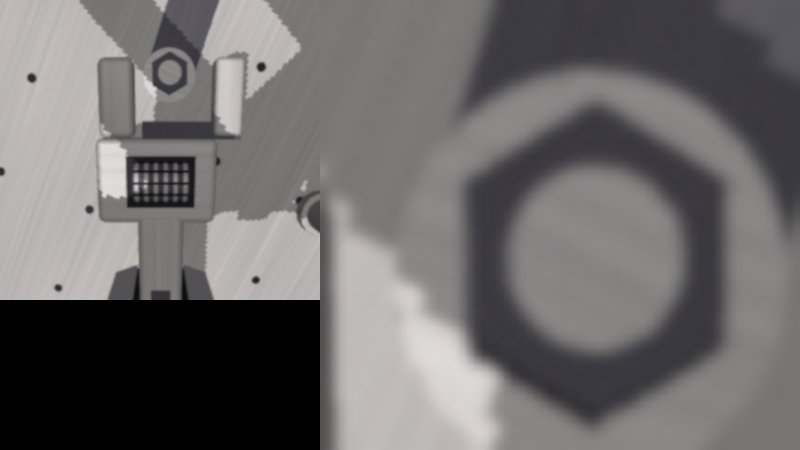

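The hexagon's flats are now vertical in the image, so a yaw of 0.42 is aligned to within about 1°. The nut's centre is at pixel (330,73).

```bash
python3 - <<'E'
from h import *
w=load('wrist'); s=st(); R=Ro.from_quat(s['tcp_rot']); p=np.array(s['tool_pos'])
def tl(u,v,z): return np.round(R.inv().apply(at(w,u,v,z)-p)*1000,1)
n=at(w,329.9,73.2,.016); print('nut',n,tl(329.9,73.2,.016))
z=p[2]-.0054
for q,u,v in [('Fin',294.5,90),('Min',373.5,90),('tip',275,57),('Fout',258,90),('throat',330,137)]: print(q,tl(u,v,z))
E
python3 - <<'E'
from h import *
x=np.array([-.408,.913]); y=np.array([.913,.408]); n=np.array([.6325,-.1065])
print(n-.092*x-.004*y)
E
```

```text
nut [ 0.63562667 -0.10801745  0.016     ] [116.1   5.4 104.6]
Fin [ 96.9 -12.3   5.4]
Min [97.  22.1  5.4]
tip [110.5 -20.5   5.3]
Fout [ 97.  -28.3   5.3]
throat [76.8  3.3  5.4]
[ 0.666384 -0.192128]
```

```bash
python3 -m crank '[{"dx":15,"dy":0,"dz":0,"wx":0,"wy":0,"wz":0},{"dx":22,"dy":0,"dz":20,"wx":0,"wy":0,"wz":0},{"dx":22,"dy":0,"dz":45,"wx":0,"wy":0,"wz":0},{"dx":22,"dy":0,"dz":65,"wx":0,"wy":0,"wz":0},{"dx":22,"dy":0,"dz":75,"wx":0,"wy":0,"wz":0},{"dx":22,"dy":0,"dz":75,"wx":0,"wy":0,"wz":0}]'
python3 -c "
from h import *
show(); w=snap('wrist','p11'); s=st(); R=Ro.from_quat(s['tcp_rot']); p=np.array(s['tool_pos']);
print(pix(w,[.6340,-.1075,.016])); print(np.round(R.inv().apply(np.array([.6345,-.1075,.016])-p),4))"
```

```text
clock: 22.02
tool_pos: [0.6685, -0.1958, 0.0446]
tcp_rot: [0.544, 0.839, 0.0, -0.0]
contact_force: [-0.6, -0.1, -2.6]
width: 0.0215
t 22.02 p [ 0.6685 -0.1958  0.0446] x [-0.408  0.913  0.001] y [0.913 0.408 0.   ] z [-0.     0.001 -1.   ] F [-0.6 -0.1 -2.6] w 0.0215
[331.57914592  98.57788316]
[0.095  0.0044 0.0298]
```

View pics/p11.png

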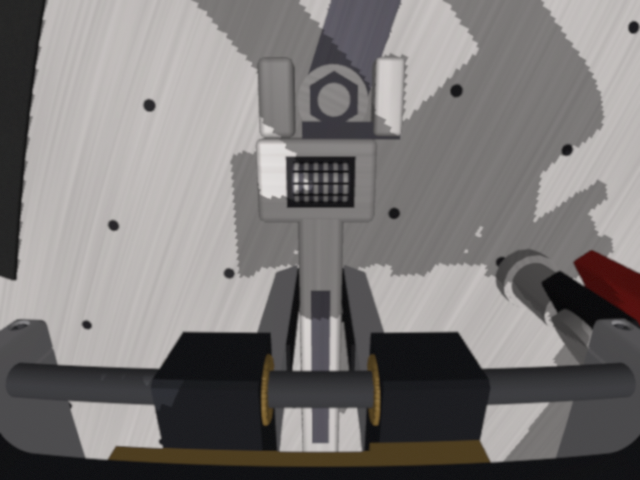

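The nut at (334,100) is centred between the jaws, whose inner faces are at columns 295 and 374. Lowering onto the table.

```bash
python3 -m crank '[{"dx":0,"dy":0,"dz":8,"wx":0,"wy":0,"wz":0},{"dx":0,"dy":0,"dz":14,"wx":0,"wy":0,"wz":0},{"dx":0,"dy":0,"dz":20,"wx":0,"wy":0,"wz":0},{"dx":0,"dy":0,"dz":24,"wx":0,"wy":0,"wz":0},{"dx":0,"dy":0,"dz":25,"wx":0,"wy":0,"wz":0},{"dx":0,"dy":0,"dz":25,"wx":0,"wy":0,"wz":0}]'
python3 -c "
from h import *
show()"
```

```text
clock: 22.82
tool_pos: [0.6692, -0.1961, 0.0209]
tcp_rot: [0.544, 0.839, 0.001, 0.001]
contact_force: [0.2, -0.6, -3.5]
width: 0.0212
t 22.82 p [ 0.6692 -0.1961  0.0209] x [-0.408  0.913 -0.   ] y [0.913 0.408 0.002] z [ 0.002  0.    -1.   ] F [ 0.2 -0.6 -3.5] w 0.0212
```

```bash
python3 -m crank '[{"dx":0,"dy":0,"dz":2,"wx":0,"wy":0,"wz":0},{"dx":0,"dy":0,"dz":2.5,"wx":0,"wy":0,"wz":0},{"dx":0,"dy":0,"dz":2.5,"wx":0,"wy":0,"wz":0}]'
python3 -m crank '[{"dx":0,"dy":0,"dz":0,"wx":0,"wy":0,"wz":0},{"dx":0,"dy":0,"dz":0,"wx":0,"wy":0,"wz":0},{"dx":0,"dy":0,"dz":0,"wx":0,"wy":0,"wz":0},{"dx":0,"dy":0,"dz":-30,"wx":0,"wy":0,"wz":0},{"dx":0,"dy":0,"dz":-60,"wx":0,"wy":0,"wz":0},{"dx":0,"dy":0,"dz":-60,"wx":0,"wy":0,"wz":0}]' 0.5
python3 -c "
from h import *
show()
w=snap('wrist','p12'); s=st(); R=Ro.from_quat(s['tcp_rot']); p=np.array(s['tool_pos'])
g=cv2.cvtColor(w['image'],cv2.COLOR_RGB2GRAY)
_,b=cv2.threshold(g,75,255,cv2.THRESH_BINARY_INV)
cs,_=cv2.findContours(b[:300],cv2.RETR_LIST,cv2.CHAIN_APPROX_NONE)
for c in cs:
    (u,v),sz,a=cv2.minAreaRect(c)
    if 300<cv2.contourArea(c)<6000: print(np.round([u,v,*sz,a]),np.round(R.inv().apply(at(w,u,v,.016)-p)*1000,1))
"
```

```text
clock: 23.2
tool_pos: [0.6696, -0.1962, 0.0204]
tcp_rot: [0.544, 0.839, 0.001, 0.001]
contact_force: [-4.2, 0.8, 6.4]
width: 0.0212
clock: 23.95
tool_pos: [0.6715, -0.197, 0.0839]
tcp_rot: [0.544, 0.839, 0.002, 0.005]
contact_force: [-0.6, 0.5, -1.2]
width: 0.047
t 23.95 p [ 0.6715 -0.197   0.0839] x [-0.408  0.913 -0.006] y [0.913 0.408 0.008] z [ 0.01  -0.003 -1.   ] F [-0.6  0.5 -1.2] w 0.047
[550. 261.  76. 136.  90.] [ -9.4 161.2  66.2]
[317. 164.  37.  50.  90.] [57.  -1.9 65.2]
[327.  99.  30.  30.  45.] [95.8  3.8 65.1]
[336. 112.  73.  43.  55.] [88.2  9.7 65.2]
[339.  56.  54.  52.  20.] [119.7  11.3  65.1]
```

The wrench is lying around the nut. Next I'll close the fingers and go to hover over the worm.

```bash
python3 -c "
from h import *
x=np.array([-.408,.913]);W=np.array([.6696,-.1962])+.0558*x
print(to([*(W-.006*x),.05]), np.round(at(load('wrist'),317,164,.0205),4), W)"
```

```text
[50.4 -0.6 31.2] [ 0.6455 -0.1452  0.0205] [ 0.6468336 -0.1452546]
```

```bash
python3 -m crank '[{"dx":25,"dy":-1,"dz":0,"wx":0.008,"wy":0.006,"wz":0},{"dx":50,"dy":-1,"dz":10,"wx":0.008,"wy":0.006,"wz":0},{"dx":50,"dy":-1,"dz":31,"wx":0.008,"wy":0.006,"wz":0},{"dx":50,"dy":-1,"dz":31,"wx":0.008,"wy":0.006,"wz":0},{"dx":50,"dy":-1,"dz":31,"wx":0.008,"wy":0.006,"wz":0}]' 1.0 20
python3 -c "
from h import *
show()"
python3 -m crank '[{"dx":0,"dy":0,"dz":6,"wx":0,"wy":0,"wz":0},{"dx":0,"dy":0,"dz":10,"wx":0,"wy":0,"wz":0},{"dx":0,"dy":0,"dz":14,"wx":0,"wy":0,"wz":0},{"dx":0,"dy":0,"dz":14,"wx":0,"wy":0,"wz":0}]'
python3 -c "
from h import *
show()"
```

```text
clock: 24.62
tool_pos: [0.6488, -0.1515, 0.0494]
tcp_rot: [0.544, 0.839, -0.001, -0.003]
contact_force: [-0.4, 0.7, -0.7]
width: 0.0017
t 24.62 p [ 0.6488 -0.1515  0.0494] x [-0.408  0.913  0.004] y [ 0.913  0.408 -0.004] z [-0.005  0.001 -1.   ] F [-0.4  0.7 -0.7] w 0.0017
clock: 25.12
tool_pos: [0.6491, -0.152, 0.038]
tcp_rot: [0.544, 0.839, -0.001, -0.002]
contact_force: [-3.4, 0.2, 7.8]
width: 0.0005
t 25.12 p [ 0.6491 -0.152   0.038 ] x [-0.408  0.913  0.002] y [ 0.913  0.408 -0.003] z [-0.004  0.    -1.   ] F [-3.4  0.2  7.8] w 0.0005
```

```bash
python3 -m crank '[{"dx":0,"dy":0,"dz":4,"wx":0,"wy":0,"wz":0},{"dx":5,"dy":0,"dz":4,"wx":0,"wy":0,"wz":0},{"dx":10,"dy":0,"dz":4,"wx":0,"wy":0,"wz":0},{"dx":14,"dy":0,"dz":4,"wx":0,"wy":0,"wz":0}]'
python3 -c "
from h import *
show()"
python3 -m crank '[{"dx":0,"dy":0,"dz":-8,"wx":0,"wy":0,"wz":0},{"dx":-14,"dy":0,"dz":-8,"wx":0,"wy":0,"wz":0},{"dx":-14,"dy":0,"dz":-8,"wx":0,"wy":0,"wz":0}]'
python3 -c "
from h import *
show()
w=snap('wrist','p13'); c=w['image'][20:220,200:440][:,:,::-1]; cv2.imwrite('pics/p13c.png',cv2.resize(c,None,fx=2.5,fy=2.5))"
```

```text
clock: 25.62
tool_pos: [0.6451, -0.143, 0.038]
tcp_rot: [0.545, 0.839, -0.003, 0.003]
contact_force: [-1.3, -5.0, 9.1]
width: 0.0005
t 25.62 p [ 0.6451 -0.143   0.038 ] x [-0.407  0.913 -0.007] y [ 0.913  0.407 -0.001] z [ 0.002 -0.007 -1.   ] F [-1.3 -5.   9.1] w 0.0005
clock: 26.0
tool_pos: [0.651, -0.1568, 0.0456]
tcp_rot: [0.545, 0.838, -0.003, 0.003]
contact_force: [-1.0, -0.0, -0.1]
width: 0.0003
t 26.0 p [ 0.651  -0.1568  0.0456] x [-0.406  0.914 -0.007] y [ 0.914  0.406 -0.001] z [ 0.002 -0.007 -1.   ] F [-1.  -0.  -0.1] w 0.0003
```

View pics/p13c.png

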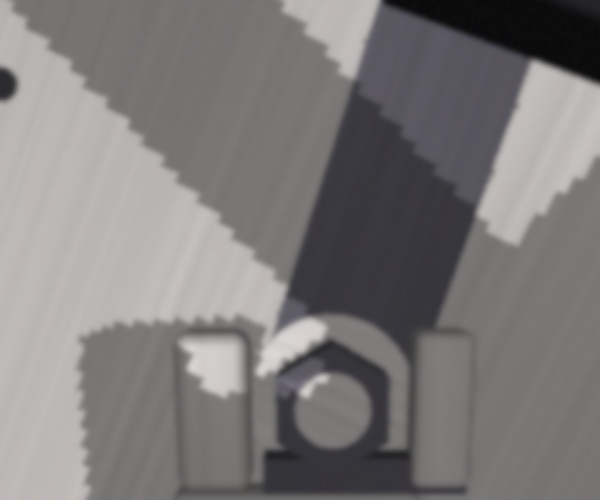

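The drag works: 9–10 N down with 5 N along. The fixed jaw's inner face is at crop column 248, the nut spans 278–388, and the moving jaw is at 413. I'll run full strokes and track the jaw numerically.

```bash
cp last_wrist.npz base.npz; cat > jw.py <<'E'
from h import *
w=snap('wrist'); s=st(); R=Ro.from_quat(s['tcp_rot']); p=np.array(s['tool_pos']); show()
def uv(X): return pix(w,X)
# rectify the plane z=.014 around the nut, wrench frame axes at yaw .42, 4 px/mm, image right = tool y, up = tool x
x=np.array([-.408,.913]); y=np.array([.913,.408]); n=np.array([.6345,-.1075])
A=np.array([[uv([*(n+(40-r/4)/1000*x+(c/4-50)/1000*y),.014]) for c in range(400)] for r in range(260)],np.float32)
g=cv2.remap(cv2.cvtColor(w['image'],cv2.COLOR_RGB2GRAY),A[...,0],A[...,1],cv2.INTER_CUBIC)
cv2.imwrite('rect.png',g)
import os
if os.path.exists('rect0.png'):
    b=cv2.imread('rect0.png',0)
    for n_,(r0,r1,c0,c1) in dict(mov=(90,170,250,330),fix=(90,170,80,160)).items():
        m=cv2.matchTemplate(cv2.Canny(cv2.GaussianBlur(g,(5,5),0),20,60),cv2.Canny(cv2.GaussianBlur(b,(5,5),0),20,60)[r0:r1,c0:c1],cv2.TM_CCORR_NORMED)
        _,v,_,l=cv2.minMaxLoc(m[max(0,r0-16):r0+16,max(0,c0-60):c0+60]); print(n_,'dy mm',(l[0]+max(0,c0-60)-c0)/4,'score',round(v,2))
pr=cv2.blur(g,(1,25))[150]; print('edges mm (row x=+2.5):',[(round(c/4-50,1),int(d)) for c,d in enumerate(np.gradient(cv2.GaussianBlur(pr.astype(np.float32).reshape(1,-1),(9,1),0).ravel())) if abs(d)>2.5][::2])
E
python3 -m crank '[{"dx":5,"dy":0,"dz":6,"wx":0,"wy":0.007,"wz":0},{"dx":5,"dy":0,"dz":12,"wx":0,"wy":0.007,"wz":0},{"dx":10,"dy":0,"dz":12,"wx":0,"wy":0.007,"wz":0},{"dx":15,"dy":0,"dz":12,"wx":0,"wy":0.007,"wz":0},{"dx":20,"dy":0,"dz":12,"wx":0,"wy":0.007,"wz":0},{"dx":23,"dy":0,"dz":12,"wx":0,"wy":0.007,"wz":0},{"dx":23,"dy":0,"dz":12,"wx":0,"wy":0.007,"wz":0},{"dx":18,"dy":0,"dz":-2,"wx":0,"wy":0.007,"wz":0},{"dx":5,"dy":0,"dz":-2,"wx":0,"wy":0.007,"wz":0},{"dx":0,"dy":0,"dz":0,"wx":0,"wy":0.007,"wz":0},{"dx":0,"dy":0,"dz":0,"wx":0,"wy":0.007,"wz":0}]'
python3 jw.py; cp rect.png rect0.png
```

```text
clock: 27.42
tool_pos: [0.6499, -0.1564, 0.0434]
tcp_rot: [0.545, 0.838, -0.001, -0.002]
contact_force: [-0.8, 0.1, -0.0]
width: 0.0008
t 27.48 p [ 0.6499 -0.156   0.0436] x [-0.406  0.914  0.003] y [ 0.914  0.406 -0.004] z [-0.005  0.001 -1.   ] F [ 0.2 -0.1 -0.4] w 0.0005
edges mm (row x=+2.5): [(-33.5, -3), (-33.0, -3), (-31.5, 2), (-22.0, -2), (-19.8, -2), (-19.2, -4), (-18.8, -5), (-18.2, -6), (-17.8, -4), (-16.8, 4), (-16.2, 4), (-15.8, 2), (-12.2, -4), (-11.8, -6), (-11.2, -6), (-10.8, -3), (-7.8, 5), (-7.2, 7), (-6.8, 8), (-6.2, 7), (-5.8, 5), (-5.2, 3), (-4.0, -4), (-3.5, -4), (-3.0, -3), (6.8, -3), (7.2, -4), (7.8, -5), (8.2, -6), (8.8, -5), (9.2, -3), (11.8, 5), (12.2, 8), (12.8, 9), (13.2, 5), (14.2, -3), (14.8, -6), (15.2, -7), (15.8, -2), (16.5, 4), (17.0, 5), (17.5, 4), (18.0, 2)]
```

The numeric edges read fixed jaw −18 mm, nut −11.5 to +12.5 mm and moving jaw about +15 mm, an opening of about 33 mm. More strokes.

```bash

python3 -m crank '[{"dx":4,"dy":0,"dz":5,"wx":0,"wy":0,"wz":0},{"dx":4,"dy":0,"dz":10,"wx":0,"wy":0,"wz":0},{"dx":10,"dy":0,"dz":10,"wx":0,"wy":0,"wz":0},{"dx":15,"dy":0,"dz":10,"wx":0,"wy":0,"wz":0},{"dx":20,"dy":0,"dz":10,"wx":0,"wy":0,"wz":0},{"dx":23,"dy":0,"dz":10,"wx":0,"wy":0,"wz":0},{"dx":23,"dy":0,"dz":10,"wx":0,"wy":0,"wz":0},{"dx":18,"dy":0,"dz":-4,"wx":0,"wy":0,"wz":0},{"dx":5,"dy":0,"dz":-4,"wx":0,"wy":0,"wz":0},{"dx":0,"dy":0,"dz":-1,"wx":0,"wy":0,"wz":0},{"dx":0,"dy":0,"dz":-1,"wx":0,"wy":0,"wz":0}]'
python3 -m crank '[{"dx":4,"dy":0,"dz":5,"wx":0,"wy":0,"wz":0},{"dx":4,"dy":0,"dz":10,"wx":0,"wy":0,"wz":0},{"dx":10,"dy":0,"dz":10,"wx":0,"wy":0,"wz":0},{"dx":15,"dy":0,"dz":10,"wx":0,"wy":0,"wz":0},{"dx":20,"dy":0,"dz":10,"wx":0,"wy":0,"wz":0},{"dx":23,"dy":0,"dz":10,"wx":0,"wy":0,"wz":0},{"dx":23,"dy":0,"dz":10,"wx":0,"wy":0,"wz":0},{"dx":18,"dy":0,"dz":-4,"wx":0,"wy":0,"wz":0},{"dx":5,"dy":0,"dz":-4,"wx":0,"wy":0,"wz":0},{"dx":0,"dy":0,"dz":-1,"wx":0,"wy":0,"wz":0},{"dx":0,"dy":0,"dz":-1,"wx":0,"wy":0,"wz":0}]'
python3 jw.py
```

```text
clock: 28.85
tool_pos: [0.6492, -0.1563, 0.0428]
tcp_rot: [0.545, 0.838, -0.001, -0.004]
contact_force: [0.3, -1.0, -0.7]
width: 0.0007
clock: 30.22
tool_pos: [0.6485, -0.1565, 0.042]
tcp_rot: [0.546, 0.838, -0.001, -0.005]
contact_force: [0.4, -0.3, -0.0]
width: 0.0004
t 30.27 p [ 0.6485 -0.1562  0.0422] x [-0.405  0.914  0.007] y [ 0.914  0.405 -0.008] z [-0.01   0.003 -1.   ] F [ 0.4 -0.   0.3] w 0.0006
mov dy mm -3.75 score 0.31
fix dy mm 0.0 score 0.5
edges mm (row x=+2.5): [(-33.5, -3), (-33.0, -3), (-31.5, 3), (-31.0, 5), (-30.5, 6), (-30.0, 6), (-29.5, 4), (-20.5, -3), (-20.0, -5), (-19.5, -6), (-19.0, -6), (-18.5, -6), (-18.0, -5), (-17.0, 2), (-16.5, 5), (-16.0, 3), (-12.2, -3), (-11.8, -6), (-11.2, -5), (-10.8, -2), (-7.8, 3), (-7.2, 4), (-6.8, 5), (-6.2, 6), (-5.8, 5), (-5.2, 2), (-4.2, -3), (-3.8, -4), (-3.2, -3), (6.8, -2), (7.2, -4), (7.8, -5), (8.2, -6), (8.8, -5), (9.2, -3), (12.2, 4), (12.8, 7), (13.2, 7), (13.8, 5), (14.2, 3)]
```

The moving jaw moved 3.75 mm in two strokes and is now touching the nut. Further strokes should draw the fixed jaw in.

```bash

python3 -m crank '[{"dx":4,"dy":1,"dz":4,"wx":-0.008,"wy":-0.007,"wz":0},{"dx":4,"dy":1,"dz":9,"wx":-0.008,"wy":-0.007,"wz":0},{"dx":10,"dy":1,"dz":9,"wx":-0.008,"wy":-0.007,"wz":0},{"dx":15,"dy":1,"dz":9,"wx":-0.008,"wy":-0.007,"wz":0},{"dx":20,"dy":1,"dz":9,"wx":-0.008,"wy":-0.007,"wz":0},{"dx":23,"dy":1,"dz":9,"wx":-0.008,"wy":-0.007,"wz":0},{"dx":23,"dy":1,"dz":9,"wx":-0.008,"wy":-0.007,"wz":0},{"dx":18,"dy":1,"dz":-4,"wx":-0.008,"wy":-0.007,"wz":0},{"dx":5,"dy":1,"dz":-4,"wx":-0.008,"wy":-0.007,"wz":0},{"dx":0,"dy":1,"dz":-1,"wx":-0.008,"wy":-0.007,"wz":0},{"dx":0,"dy":1,"dz":-1,"wx":-0.008,"wy":-0.007,"wz":0}]'
python3 -m crank '[{"dx":4,"dy":2,"dz":5,"wx":0,"wy":0,"wz":0},{"dx":4,"dy":2,"dz":10,"wx":0,"wy":0,"wz":0},{"dx":10,"dy":2,"dz":10,"wx":0,"wy":0,"wz":0},{"dx":15,"dy":2,"dz":10,"wx":0,"wy":0,"wz":0},{"dx":20,"dy":2,"dz":10,"wx":0,"wy":0,"wz":0},{"dx":23,"dy":2,"dz":10,"wx":0,"wy":0,"wz":0},{"dx":23,"dy":2,"dz":10,"wx":0,"wy":0,"wz":0},{"dx":18,"dy":2,"dz":-4,"wx":0,"wy":0,"wz":0},{"dx":5,"dy":2,"dz":-4,"wx":0,"wy":0,"wz":0},{"dx":0,"dy":2,"dz":-1,"wx":0,"wy":0,"wz":0},{"dx":0,"dy":2,"dz":-1,"wx":0,"wy":0,"wz":0}]'
python3 jw.py
```

```text
clock: 31.65
tool_pos: [0.6487, -0.1561, 0.0415]
tcp_rot: [0.546, 0.838, -0.0, -0.001]
contact_force: [0.8, -0.6, 0.6]
width: 0.0004
clock: 33.02
tool_pos: [0.6497, -0.1554, 0.0403]
tcp_rot: [0.546, 0.838, -0.001, -0.003]
contact_force: [-0.1, 0.8, 0.2]
width: 0.0002
t 33.08 p [ 0.6497 -0.1551  0.0407] x [-0.404  0.915  0.004] y [ 0.915  0.404 -0.004] z [-0.005  0.002 -1.   ] F [-0.3  0.4 -0.3] w 0.0004
mov dy mm -3.75 score 0.26
fix dy mm 3.5 score 0.24
edges mm (row x=+2.5): [(-30.0, -3), (-28.5, 3), (-28.0, 4), (-27.5, 4), (-27.0, 4), (-26.5, 3), (-22.0, -2), (-17.5, -2), (-17.0, -3), (-16.5, -3), (-16.0, -3), (-15.5, -4), (-15.0, -4), (-14.5, -4), (-13.5, 2), (-13.0, 3), (-11.8, -5), (-11.2, -5), (-10.8, -3), (-8.0, 4), (-7.5, 6), (-7.0, 7), (-6.5, 7), (-6.0, 6), (-5.5, 3), (-4.0, -4), (-3.5, -4), (-3.0, -2), (6.8, -3), (7.2, -4), (7.8, -5), (8.2, -6), (8.8, -5), (9.2, -3), (12.0, 2), (12.5, 5), (13.0, 7), (13.5, 6), (14.0, 4), (14.5, 3)]
```

The fixed jaw has drawn in 3.5 mm, with about 2.5–3 mm left.

```bash

python3 -m crank '[{"dx":4,"dy":1,"dz":4,"wx":-0.004,"wy":-0.004,"wz":0},{"dx":4,"dy":1,"dz":8,"wx":-0.004,"wy":-0.004,"wz":0},{"dx":10,"dy":1,"dz":8,"wx":-0.004,"wy":-0.004,"wz":0},{"dx":15,"dy":1,"dz":8,"wx":-0.004,"wy":-0.004,"wz":0},{"dx":20,"dy":1,"dz":8,"wx":-0.004,"wy":-0.004,"wz":0},{"dx":23,"dy":1,"dz":8,"wx":-0.004,"wy":-0.004,"wz":0},{"dx":23,"dy":1,"dz":8,"wx":-0.004,"wy":-0.004,"wz":0},{"dx":18,"dy":1,"dz":-6,"wx":-0.004,"wy":-0.004,"wz":0},{"dx":5,"dy":1,"dz":-6,"wx":-0.004,"wy":-0.004,"wz":0},{"dx":0,"dy":1,"dz":-3,"wx":-0.004,"wy":-0.004,"wz":0},{"dx":0,"dy":1,"dz":-3,"wx":-0.004,"wy":-0.004,"wz":0}]'
python3 -m crank '[{"dx":4,"dy":2,"dz":5,"wx":0,"wy":0,"wz":0},{"dx":4,"dy":2,"dz":11,"wx":0,"wy":0,"wz":0},{"dx":10,"dy":2,"dz":11,"wx":0,"wy":0,"wz":0},{"dx":15,"dy":2,"dz":11,"wx":0,"wy":0,"wz":0},{"dx":20,"dy":2,"dz":11,"wx":0,"wy":0,"wz":0},{"dx":23,"dy":2,"dz":11,"wx":0,"wy":0,"wz":0},{"dx":23,"dy":2,"dz":11,"wx":0,"wy":0,"wz":0},{"dx":18,"dy":2,"dz":-3,"wx":0,"wy":0,"wz":0},{"dx":5,"dy":2,"dz":-3,"wx":0,"wy":0,"wz":0},{"dx":0,"dy":2,"dz":0,"wx":0,"wy":0,"wz":0},{"dx":0,"dy":2,"dz":0,"wx":0,"wy":0,"wz":0}]'
python3 jw.py
```

```text
clock: 34.45
tool_pos: [0.6499, -0.1549, 0.0418]
tcp_rot: [0.546, 0.838, -0.0, -0.002]
contact_force: [-0.0, 0.2, -0.1]
width: 0.0004
clock: 35.83
tool_pos: [0.6508, -0.154, 0.0395]
tcp_rot: [0.546, 0.837, -0.001, -0.003]
contact_force: [0.5, 0.5, -0.2]
width: 0.0005
t 35.88 p [ 0.6508 -0.1538  0.0398] x [-0.403  0.915  0.005] y [ 0.915  0.403 -0.004] z [-0.006  0.003 -1.   ] F [0.7 1.  0.2] w 0.0004
mov dy mm -4.0 score 0.24
fix dy mm 6.0 score 0.18
edges mm (row x=+2.5): [(-27.8, -2), (-26.5, 4), (-26.0, 5), (-25.5, 5), (-25.0, 4), (-17.2, -2), (-13.8, -4), (-13.2, -6), (-12.8, -7), (-12.2, -7), (-11.8, -5), (-8.0, 3), (-7.5, 6), (-7.0, 7), (-6.5, 7), (-6.0, 6), (-5.5, 4), (-4.2, -3), (-3.8, -4), (-3.2, -3), (6.8, -3), (7.2, -4), (7.8, -5), (8.2, -6), (8.8, -5), (9.2, -3), (12.2, 5), (12.8, 7), (13.2, 7), (13.8, 5), (14.2, 3)]
```

The fixed jaw has now reached the nut at −12.5 mm. One more stroke, stopping mid-drag to read the force.

```bash

python3 -m crank '[{"dx":3,"dy":1,"dz":3,"wx":-0.004,"wy":-0.005,"wz":0},{"dx":3,"dy":1,"dz":7,"wx":-0.004,"wy":-0.005,"wz":0},{"dx":8,"dy":1,"dz":7,"wx":-0.004,"wy":-0.005,"wz":0},{"dx":13,"dy":1,"dz":7,"wx":-0.004,"wy":-0.005,"wz":0},{"dx":18,"dy":1,"dz":7,"wx":-0.004,"wy":-0.005,"wz":0},{"dx":21,"dy":1,"dz":7,"wx":-0.004,"wy":-0.005,"wz":0}]'
python3 -m crank '[{"dx":0,"dy":0,"dz":-8,"wx":0,"wy":0,"wz":0},{"dx":-18,"dy":0,"dz":-8,"wx":0,"wy":0,"wz":0},{"dx":-18,"dy":0,"dz":-5,"wx":0,"wy":0,"wz":0}]'
python3 -m crank '[{"dx":3,"dy":0,"dz":5,"wx":0,"wy":0,"wz":0},{"dx":3,"dy":0,"dz":9,"wx":0,"wy":0,"wz":0},{"dx":8,"dy":0,"dz":9,"wx":0,"wy":0,"wz":0},{"dx":13,"dy":0,"dz":9,"wx":0,"wy":0,"wz":0},{"dx":18,"dy":0,"dz":9,"wx":0,"wy":0,"wz":0},{"dx":21,"dy":0,"dz":9,"wx":0,"wy":0,"wz":0}]'
python3 -m crank '[{"dx":0,"dy":0,"dz":-8,"wx":0,"wy":0,"wz":0},{"dx":-18,"dy":0,"dz":-8,"wx":0,"wy":0,"wz":0},{"dx":-18,"dy":0,"dz":-8,"wx":0,"wy":0,"wz":0}]'
python3 jw.py
```

```text
clock: 36.62
tool_pos: [0.6463, -0.1394, 0.0379]
tcp_rot: [0.547, 0.837, -0.002, 0.007]
contact_force: [0.6, -10.9, 9.9]
width: 0.0007
clock: 37.0
tool_pos: [0.6538, -0.1568, 0.0425]
tcp_rot: [0.547, 0.837, -0.002, 0.007]
contact_force: [-0.3, -0.1, 0.5]
width: 0.0004
clock: 37.75
tool_pos: [0.6483, -0.1429, 0.0379]
tcp_rot: [0.547, 0.837, -0.005, 0.014]
contact_force: [-0.1, -10.0, 11.3]
width: 0.0004
clock: 38.12
tool_pos: [0.6552, -0.1601, 0.0451]
tcp_rot: [0.548, 0.836, -0.005, 0.013]
contact_force: [-0.5, -0.1, -0.5]
width: 0.0001
t 38.17 p [ 0.6549 -0.1595  0.0448] x [-0.399  0.916 -0.026] y [0.917 0.4   0.006] z [ 0.016 -0.022 -1.   ] F [ 0.6 -0.4  0.4] w 0.0003
mov dy mm -4.0 score 0.31
fix dy mm -8.25 score 0.18
edges mm (row x=+2.5): [(-27.0, 2), (-26.5, 7), (-26.0, 9), (-25.5, 9), (-25.0, 7), (-24.5, 4), (-23.0, -3), (-22.5, -4), (-18.5, -2), (-18.0, -2), (-14.0, -3), (-13.5, -5), (-13.0, -7), (-12.5, -8), (-12.0, -8), (-11.5, -5), (-8.2, 2), (-7.8, 5), (-7.2, 8), (-6.8, 9), (-6.2, 6), (-5.8, 3), (-2.8, -4), (-2.2, -5), (-1.8, -4), (-1.2, -2), (6.8, -2), (7.2, -4), (7.8, -5), (8.2, -6), (8.8, -5), (9.2, -3), (12.0, 4), (12.5, 6), (13.0, 7), (13.5, 5), (14.0, 3)]
```

The drag force doubled to about 10–11 N and the edges stopped moving, so the jaw is tight. Regripping the handle.

```bash
python3 -c "
from h import *
print(to([.6751,-.1938,.08]),to([.6751,-.1938,.021]))"
```

```text
[-40.5   5.  -34.1] [-38.9   4.7  24.9]
```

```bash
python3 -m crank '[{"dx":0,"dy":0,"dz":-35,"wx":0.006,"wy":0.026,"wz":-0.01},{"dx":-25,"dy":3,"dz":-35,"wx":0.006,"wy":0.026,"wz":-0.01},{"dx":-40,"dy":5,"dz":-35,"wx":0.006,"wy":0.026,"wz":-0.01},{"dx":-40,"dy":5,"dz":-35,"wx":0.006,"wy":0.026,"wz":-0.01},{"dx":-40,"dy":5,"dz":-10,"wx":0.006,"wy":0.026,"wz":-0.01},{"dx":-39,"dy":5,"dz":10,"wx":0.006,"wy":0.026,"wz":-0.01},{"dx":-39,"dy":5,"dz":22,"wx":0.006,"wy":0.026,"wz":-0.01},{"dx":-39,"dy":5,"dz":24,"wx":0.006,"wy":0.026,"wz":-0.01},{"dx":-39,"dy":5,"dz":24,"wx":0.006,"wy":0.026,"wz":-0.01}]' 0.5
python3 -c "
from h import *
show()"
python3 -m crank '[{"dx":0,"dy":0,"dz":0,"wx":0,"wy":0,"wz":0},{"dx":0,"dy":0,"dz":0,"wx":0,"wy":0,"wz":0},{"dx":0,"dy":0,"dz":0,"wx":0,"wy":0,"wz":0},{"dx":0,"dy":0,"dz":0,"wx":0,"wy":0,"wz":0}]' 0.95 30
python3 -c "
from h import *
show()
s=st();R=Ro.from_quat(s['tcp_rot']);n=np.array([.6345,-.1075]); p=np.array(s['tool_pos'])
print(np.round(R.inv().apply(np.array([*n,p[2]])-p)*1000,1))
r=R.as_matrix()[:2,:2]
for k in (.1,.2,.3,.4,.5,.6,.7,.75):
    c,q=np.cos(-k),np.sin(-k); v=np.array([[c,-q],[q,c]])@(p[:2]-n)+n
    print(k,np.round(r.T@(v-p[:2])*1000,1))
"
```

```text
clock: 39.3
tool_pos: [0.6757, -0.1937, 0.0223]
tcp_rot: [0.544, 0.839, -0.0, 0.0]
contact_force: [0.4, 0.1, 0.3]
width: 0.0469
t 39.3 p [ 0.6757 -0.1937  0.0223] x [-0.409  0.913 -0.001] y [0.913 0.409 0.   ] z [ 0.    -0.001 -1.   ] F [0.4 0.1 0.3] w 0.0469
clock: 39.8
tool_pos: [0.6749, -0.1946, 0.0232]
tcp_rot: [0.544, 0.839, -0.001, 0.0]
contact_force: [-4.6, -2.1, 4.8]
width: 0.0215
t 39.8 p [ 0.6749 -0.1946  0.0232] x [-0.408  0.913 -0.001] y [ 0.913  0.408 -0.002] z [-0.001 -0.002 -1.   ] F [-4.6 -2.1  4.8] w 0.0215
[96.  -1.3 -0.1]
0.1 [ 0.3 -9.6]
0.2 [  1.6 -19.1]
0.3 [  3.9 -28.4]
0.4 [  7.1 -37.5]
0.5 [ 11.1 -46.2]
0.6 [ 16.  -54.4]
0.7 [ 21.7 -62.1]
0.75 [ 24.8 -65.8]
```

Now to turn clockwise in arcs about the nut.

```bash
python3 -m crank '[{"dx":0,"dy":-4.8,"dz":0,"wx":0,"wy":0,"wz":0.05},{"dx":0.3,"dy":-9.6,"dz":0,"wx":0,"wy":0,"wz":0.1},{"dx":0.9,"dy":-14.4,"dz":0,"wx":0,"wy":0,"wz":0.15},{"dx":1.6,"dy":-19,"dz":0,"wx":0,"wy":0,"wz":0.2},{"dx":2.7,"dy":-24,"dz":0,"wx":0,"wy":0,"wz":0.25},{"dx":3.9,"dy":-28.4,"dz":0,"wx":0,"wy":0,"wz":0.3},{"dx":5.5,"dy":-33,"dz":0,"wx":0,"wy":0,"wz":0.35},{"dx":7.1,"dy":-37.5,"dz":0,"wx":0,"wy":0,"wz":0.4}]'
python3 -c "
from h import *
show()
s=st();R=Ro.from_quat(s['tcp_rot']);n=np.array([.6345,-.1075]); p=np.array(s['tool_pos'])
print(np.round(R.inv().apply(np.array([*n,p[2]])-p)*1000,1),s['ft_torque'])
r=R.as_matrix()[:2,:2]; print('yaw',np.arctan2(-r[0,0],r[1,0]))
for k in (.1,.2,.3,.4):
    c,q=np.cos(-k),np.sin(-k); v=np.array([[c,-q],[q,c]])@(p[:2]-n)+n
    print(k,np.round(r.T@(v-p[:2])*1000,1))
"
```

```text
clock: 40.8
tool_pos: [0.6396, -0.2026, 0.0232]
tcp_rot: [0.7, 0.714, 0.001, 0.002]
contact_force: [2.6, 0.6, -1.4]
width: 0.0217
t 40.8 p [ 0.6396 -0.2026  0.0232] x [-0.02   1.    -0.001] y [1.    0.02  0.003] z [ 0.003 -0.001 -1.   ] F [ 2.6  0.6 -1.4] w 0.0217
[95.2 -3.1 -0.1] [ 0.0488403  -0.44054385  0.29970611]
yaw 0.02045583248534275
0.1 [ 0.2 -9.5]
0.2 [  1.3 -19. ]
0.3 [  3.3 -28.3]
0.4 [  6.3 -37.3]
```

```bash
python3 -m crank '[{"dx":0,"dy":-4.8,"dz":0,"wx":0,"wy":0,"wz":0.05},{"dx":0.3,"dy":-9.6,"dz":0,"wx":0,"wy":0,"wz":0.1},{"dx":0.8,"dy":-14.4,"dz":0,"wx":0,"wy":0,"wz":0.15},{"dx":0.8,"dy":-14.4,"dz":0,"wx":0,"wy":0,"wz":0.15}]'
python3 -c "
from h import *
show();print(st()['ft_torque'])"
python3 -m crank '[{"dx":0,"dy":-4.8,"dz":0,"wx":0,"wy":0,"wz":0.05},{"dx":0.3,"dy":-9.6,"dz":0,"wx":0,"wy":0,"wz":0.1},{"dx":0.3,"dy":-9.6,"dz":0,"wx":0,"wy":0,"wz":0.1}]'
python3 -c "
from h import *
show();print(st()['ft_torque'])"
```

```text
clock: 41.3
tool_pos: [0.6256, -0.202, 0.0232]
tcp_rot: [0.751, 0.66, 0.001, 0.002]
contact_force: [0.1, -1.8, 1.0]
width: 0.0213
t 41.3 p [ 0.6256 -0.202   0.0232] x [ 0.128  0.992 -0.001] y [ 0.992 -0.128  0.005] z [ 0.005 -0.001 -1.   ] F [ 0.1 -1.8  1. ] w 0.0213
[-0.16436696  0.04607434  0.3700312 ]
clock: 41.68
tool_pos: [0.6164, -0.2005, 0.0232]
tcp_rot: [0.783, 0.623, 0.002, 0.002]
contact_force: [-0.6, -1.7, 0.4]
width: 0.0218
t 41.67 p [ 0.6164 -0.2005  0.0232] x [ 0.225  0.974 -0.   ] y [ 0.974 -0.225  0.005] z [ 0.005 -0.001 -1.   ] F [-0.6 -1.7  0.4] w 0.0218
[-0.2190132   0.098232    0.31938091]
```

```bash
python3 -m crank '[{"dx":0,"dy":-4.8,"dz":0,"wx":0,"wy":0,"wz":0.05},{"dx":0.3,"dy":-9.6,"dz":0,"wx":0,"wy":0,"wz":0.1},{"dx":0.3,"dy":-9.6,"dz":0,"wx":0,"wy":0,"wz":0.1}]'
python3 -c "
from h import *
show();print(st()['ft_torque'])"
python3 -m crank '[{"dx":0,"dy":-4.8,"dz":0,"wx":0,"wy":0,"wz":0.05},{"dx":0.3,"dy":-9.6,"dz":0,"wx":0,"wy":0,"wz":0.1},{"dx":0.3,"dy":-9.6,"dz":0,"wx":0,"wy":0,"wz":0.1}]'
python3 -c "
from h import *
show();print(st()['ft_torque'])"
```

```text
clock: 42.05
tool_pos: [0.6078, -0.1979, 0.0233]
tcp_rot: [0.812, 0.584, 0.002, 0.002]
contact_force: [2.0, -1.0, -0.8]
width: 0.0215
t 42.05 p [ 0.6078 -0.1979  0.0233] x [0.319 0.948 0.001] y [ 0.948 -0.319  0.007] z [ 0.007 -0.001 -1.   ] F [ 2.  -1.  -0.8] w 0.0215
[-0.17976313 -0.21989281  0.44241241]
clock: 42.42
tool_pos: [0.5992, -0.1942, 0.0233]
tcp_rot: [0.84, 0.543, 0.003, 0.002]
contact_force: [1.4, 0.7, 1.1]
width: 0.0217
t 42.42 p [ 0.5992 -0.1942  0.0233] x [0.41  0.912 0.002] y [ 0.912 -0.41   0.007] z [ 0.007 -0.001 -1.   ] F [1.4 0.7 1.1] w 0.0217
[-0.01185201 -0.15039311  0.50445897]
```

The wrench has turned 0.84 rad without a firm stop. I'll look at the nut in the jaws.

```bash
python3 -c "
from h import *
w=snap('wrist'); t=snap('top')
a=cv2.resize(w['image'][40:240,220:440][:,:,::-1],(500,455),interpolation=cv2.INTER_CUBIC)
b=cv2.resize(t['image'][140:260,130:350][:,:,::-1],(300,164))
o=np.zeros((455,800,3),np.uint8); o[:,:500]=a; o[:164,500:]=b; cv2.imwrite('pics/p14.png',o)"
```

```text
(no output)
```

View pics/p14.png

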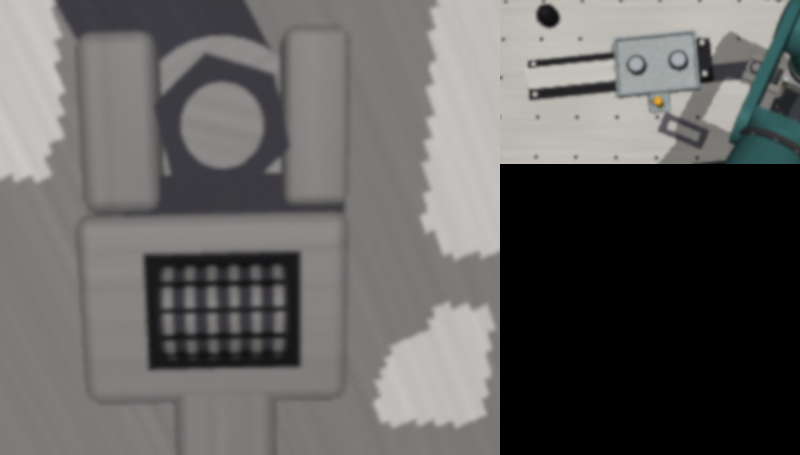

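The nut sits about 11.6° (0.2 rad) behind the wrench: its vertices are at (207,55), (275,80), (158,105) and (290,148) around the bore at (222,125). That puts the jaw at about 26.3 mm, so it was not truly snug and I don't count step 3 as achieved. I'll turn the nut back with the wrench, re-tighten the worm properly, then turn again.

```bash
cp last_wrist.npz p14.npz; cat > arc.py <<'E'
from h import *
import sys
s=st();R=Ro.from_quat(s['tcp_rot']);n=np.array([.6345,-.1075]); p=np.array(s['tool_pos']); r=R.as_matrix()[:2,:2]
print('yaw',np.arctan2(-r[0,0],r[1,0]),'n in tool',np.round(r.T@(n-p[:2])*1000,1),'F',np.round(s['contact_force'],1),'M',np.round(s['ft_torque'],2))
for k in map(float,sys.argv[1:]):
    c,q=np.cos(-k),np.sin(-k); v=np.array([[c,-q],[q,c]])@(p[:2]-n)+n
    print(k,np.round(r.T@(v-p[:2])*1000,1))
E
python3 arc.py -.08 -.16 -.24 -.32 -.40 -.48 -.56 -.64 -.72 -.8 -.84 -.88
```

```text
yaw -0.4230707448372966 n in tool [93.5 -3.4] F [1.6 0.2 0.4] M [ 0.09 -0.14  0.48]
-0.08 [0.6 7.5]
-0.16 [ 1.7 14.9]
-0.24 [ 3.5 22.1]
-0.32 [ 5.8 29.3]
-0.4 [ 8.7 36.2]
-0.48 [12.2 42.8]
-0.56 [16.1 49.2]
-0.64 [20.6 55.2]
-0.72 [25.5 60.8]
-0.8 [30.8 66.1]
-0.84 [33.7 68.5]
-0.88 [36.6 70.9]
```

```bash
python3 -m crank '[{"dx":0.6,"dy":7.5,"dz":0,"wx":0,"wy":0,"wz":-0.08},{"dx":1.7,"dy":14.9,"dz":0,"wx":0,"wy":0,"wz":-0.16},{"dx":3.5,"dy":22,"dz":0,"wx":0,"wy":0,"wz":-0.24},{"dx":5.8,"dy":29,"dz":0,"wx":0,"wy":0,"wz":-0.32},{"dx":8.7,"dy":36,"dz":0,"wx":0,"wy":0,"wz":-0.4},{"dx":12.2,"dy":43,"dz":0,"wx":0,"wy":0,"wz":-0.48},{"dx":16,"dy":49,"dz":0,"wx":0,"wy":0,"wz":-0.56},{"dx":20.6,"dy":55,"dz":0,"wx":0,"wy":0,"wz":-0.64},{"dx":25.5,"dy":61,"dz":0,"wx":0,"wy":0,"wz":-0.72},{"dx":31,"dy":66,"dz":0,"wx":0,"wy":0,"wz":-0.8},{"dx":34,"dy":68.5,"dz":0,"wx":0,"wy":0,"wz":-0.84},{"dx":36.5,"dy":71,"dz":0,"wx":0,"wy":0,"wz":-0.88}]'
python3 arc.py .05 .1 .15 .2
```

```text
clock: 44.02
tool_pos: [0.6758, -0.1913, 0.0232]
tcp_rot: [0.529, 0.849, -0.001, -0.0]
contact_force: [-7.0, -1.3, 4.3]
width: 0.0213
yaw 0.4567414927444319 n in tool [93.5 -0.1] F [-7.  -1.3  4.3] M [-0.42  1.18 -0.23]
0.05 [ 0.1 -4.7]
0.1 [ 0.5 -9.3]
0.15 [  1. -14.]
0.2 [  1.8 -18.6]
```

```bash
python3 -m crank '[{"dx":0.1,"dy":-4.7,"dz":0,"wx":0,"wy":0,"wz":0.05},{"dx":0.5,"dy":-9.3,"dz":0,"wx":0,"wy":0,"wz":0.1},{"dx":1,"dy":-14,"dz":0,"wx":0,"wy":0,"wz":0.15},{"dx":1.8,"dy":-18.6,"dz":0,"wx":0,"wy":0,"wz":0.2},{"dx":1.8,"dy":-18.6,"dz":0,"wx":0,"wy":0,"wz":0.2}]'
python3 arc.py
python3 - <<'E'
from h import *
w=snap('wrist'); s=st(); R=Ro.from_quat(s['tcp_rot']); p=np.array(s['tool_pos'])
# rectify in tool frame around (93,0), 6px/mm at z=.016
A=np.array([[pix(w,p+R.apply([(93+(150-r)/6)/1000,(c-150)/6000,p[2]-.016])) for c in range(300)] for r in range(300)],np.float32)
g=cv2.remap(cv2.cvtColor(w['image'],cv2.COLOR_RGB2GRAY),A[...,0],A[...,1],cv2.INTER_CUBIC); cv2.imwrite('hex.png',g)
print(cv2.resize(g,(30,30),interpolation=cv2.INTER_AREA))
E
```

```text
clock: 44.65
tool_pos: [0.6584, -0.1976, 0.0232]
tcp_rot: [0.611, 0.792, -0.0, -0.0]
contact_force: [1.5, 0.4, 0.8]
width: 0.0217
yaw 0.25671462144256096 n in tool [93.2 -0.2] F [1.5 0.4 0.8] M [ 0.18 -0.21 -0.13]
[[124 124 124 127 125 134 188 187 110  96  97  96  93  94  95  96  97  95
   96  96  94  93  92  92  91  92 102 181 190 186]
 [125 123 125 127 124 128 148 153 102  96  98  96  94  95  95  97  96  96
   96  96  94  94  92  92  91  91 111 187 188 187]
 [124 121 125 125 123 125 125 113  94  96  98  95  94  95  95  97  96  95
   96  97  94  94  92  92  88  86 114 185 186 175]
 [114 110 112 113 112 113 113  93  67  74  86  94  95  95  96  97  96  96
   96  97  94  94  96 128 133 129 140 162 162 142]
 [133 131 130 132 132 133 126  90  63  63  77  91  96 101 107 108 104  98
   97  96  94  94 110 188 206 208 203 196 192 169]
 [137 136 135 137 138 138 129  96  64  63  71  93 158 194 203 201 197 178
  151 116  96  93 113 193 211 213 209 202 198 168]
 [136 136 135 137 138 137 128  96  68  91 127 139 163 189 195 177 165 183
  199 199 160 104 114 194 211 213 209 203 198 168]
 [136 135 1
[... 2164 characters left out ...]
111 111 110 110 110 108
  108 108 107 107 107 105 105 105 105 104 100 102]
 [134 134 134 134 134 134 134 134 134 134 134 135 134 134 134 134 134 134
  134 134 134 134 133 133 133 133 132 132 129 113]
 [134 134 134 135 135 136 136 136 136 136 136 137 137 137 137 137 137 137
  138 138 138 138 138 138 138 138 138 139 135 115]
 [132 132 132 133 133 133 133 133 133 133 133 134 134 134 134 134 134 134
  135 135 135 135 136 136 136 136 136 136 132 112]
 [134 131 130 131 129  98  86  85  89  91  91  91  90  92  98  98  98  98
   97  99 106 106 106 107 123 130 131 131 127 111]
 [202 182 143 133 129  60  26  26  27  24  27  26  25  28  26  27  28  26
   28  27  28  29  29  34 108 134 135 135 131 113]]
```

The jaws measure about 25–25.5 mm and the flats are aligned again, so there is about 1 mm of slack left. I'll release and roll the worm with a firmer press.

```bash
python3 -m crank '[{"dx":0,"dy":0,"dz":0,"wx":0,"wy":0,"wz":0},{"dx":0,"dy":0,"dz":0,"wx":0,"wy":0,"wz":0},{"dx":0,"dy":0,"dz":0,"wx":0,"wy":0,"wz":0},{"dx":0,"dy":0,"dz":-25,"wx":0,"wy":0,"wz":0},{"dx":0,"dy":0,"dz":-50,"wx":0,"wy":0,"wz":0},{"dx":0,"dy":0,"dz":-50,"wx":0,"wy":0,"wz":0}]' 0.5
python3 -m crank '[{"dx":25,"dy":0,"dz":0,"wx":0,"wy":0,"wz":0},{"dx":52,"dy":0,"dz":0,"wx":0,"wy":0,"wz":0},{"dx":52,"dy":0,"dz":10,"wx":0,"wy":0,"wz":0},{"dx":52,"dy":0,"dz":28,"wx":0,"wy":0,"wz":0},{"dx":52,"dy":0,"dz":28,"wx":0,"wy":0,"wz":0},{"dx":52,"dy":0,"dz":28,"wx":0,"wy":0,"wz":0}]' 1.0 20
python3 -c "
from h import *
show(); print(to([.6434+.007*.254,-.1405-.007*.967,.045]))"
```

```text
clock: 45.45
tool_pos: [0.6601, -0.1983, 0.0762]
tcp_rot: [0.611, 0.792, 0.0, 0.003]
contact_force: [0.4, -0.7, 0.8]
width: 0.0466
clock: 46.2
tool_pos: [0.6468, -0.1486, 0.0472]
tcp_rot: [0.611, 0.792, 0.0, 0.002]
contact_force: [0.2, -0.5, 0.1]
width: 0.0003
t 46.2 p [ 0.6468 -0.1486  0.0472] x [-0.254  0.967 -0.003] y [0.967 0.254 0.002] z [ 0.003 -0.002 -1.   ] F [ 0.2 -0.5  0.1] w 0.0003
[ 1.7 -1.2  2.2]
```

```bash
python3 -m crank '[{"dx":2,"dy":-1,"dz":8,"wx":0,"wy":0,"wz":0},{"dx":2,"dy":-1,"dz":17,"wx":0,"wy":0,"wz":0},{"dx":7,"dy":-1,"dz":17,"wx":0,"wy":0,"wz":0},{"dx":11,"dy":-1,"dz":17,"wx":0,"wy":0,"wz":0},{"dx":15,"dy":-1,"dz":17,"wx":0,"wy":0,"wz":0},{"dx":19,"dy":-1,"dz":17,"wx":0,"wy":0,"wz":0}]'
python3 -m crank '[{"dx":0,"dy":0,"dz":-9,"wx":0,"wy":0,"wz":0},{"dx":-15,"dy":0,"dz":-9,"wx":0,"wy":0,"wz":0},{"dx":-16,"dy":0,"dz":-7,"wx":0,"wy":0,"wz":0}]'
python3 -c "
from h import *
show(); print(to([.6434+.007*.254,-.1405-.007*.967,.045]))"
cat > op.py <<'E'
from h import *
# jaw opening from the wrist picture: worm yaw given, nut centre from n
import sys
w=snap('wrist'); th=float(sys.argv[1]); x=np.array([-np.sin(th),np.cos(th)]); y=np.array([x[1],-x[0]]); n=np.array([.6345,-.1075])
A=np.array([[pix(w,[*(n+(150-r)/6000*x+(c-240)/6000*y),.014]) for c in range(480)] for r in range(240)],np.float32)
g=cv2.remap(cv2.cvtColor(w['image'],cv2.COLOR_RGB2GRAY),A[...,0],A[...,1],cv2.INTER_CUBIC); cv2.imwrite('op.png',g)
for x0 in (1,6,10):
    r=int(150-6*x0); pr=cv2.blur(g,(1,13))[r][60:420].reshape(45,8).mean(1); print('x',x0,' '.join(f'{int(v)}' for v in pr))
E
python3 op.py 0.26
```

```text
clock: 46.95
tool_pos: [0.6439, -0.1366, 0.0376]
tcp_rot: [0.612, 0.791, -0.002, 0.009]
contact_force: [-4.8, -9.1, 16.7]
width: 0.0007
clock: 47.32
tool_pos: [0.6477, -0.153, 0.0439]
tcp_rot: [0.612, 0.791, -0.002, 0.009]
contact_force: [-0.2, -0.2, -2.0]
width: 0.0002
t 47.33 p [ 0.6477 -0.153   0.0439] x [-0.251  0.968 -0.017] y [0.968 0.251 0.008] z [ 0.012 -0.014 -1.   ] F [-0.2 -0.2 -2. ] w 0.0002
[ 6.2 -1.  -1.2]
x 1 119 114 99 109 117 117 116 118 119 119 120 119 109 85 57 53 65 106 118 119 121 122 123 123 122 120 120 120 108 65 54 58 91 114 119 123 124 123 122 120 116 108 116 116 115
x 6 121 116 100 110 119 119 117 119 121 121 122 121 111 85 53 53 54 54 63 86 106 116 120 120 117 107 85 62 54 54 53 57 90 115 120 123 124 123 122 121 117 106 116 118 116
x 10 119 119 101 110 120 120 118 120 121 122 122 122 113 93 100 105 80 53 45 49 53 54 54 54 54 52 49 47 55 77 102 97 90 115 121 123 125 124 123 122 117 108 116 119 118
```

The flats look symmetric in the jaws. This next stroke ends with a hold, to see whether the worm creeps or is blocked.

```bash
python3 -m crank '[{"dx":6,"dy":-1,"dz":4,"wx":0.008,"wy":0.017,"wz":0},{"dx":6,"dy":-1,"dz":13,"wx":0.008,"wy":0.017,"wz":0},{"dx":6,"dy":-1,"dz":13,"wx":0.008,"wy":0.017,"wz":0}]'
python3 -m crank '[{"dx":4,"dy":0,"dz":6,"wx":0,"wy":0,"wz":0},{"dx":6,"dy":0,"dz":6,"wx":0,"wy":0,"wz":0},{"dx":6,"dy":0,"dz":6,"wx":0,"wy":0,"wz":0},{"dx":6,"dy":0,"dz":6,"wx":0,"wy":0,"wz":0}]'
python3 -m crank '[{"dx":4,"dy":0,"dz":6,"wx":0,"wy":0,"wz":0},{"dx":6,"dy":0,"dz":6,"wx":0,"wy":0,"wz":0},{"dx":6,"dy":0,"dz":6,"wx":0,"wy":0,"wz":0},{"dx":6,"dy":0,"dz":6,"wx":0,"wy":0,"wz":0}]'
python3 -m crank '[{"dx":0,"dy":0,"dz":-9,"wx":0,"wy":0,"wz":0},{"dx":-12,"dy":0,"dz":-9,"wx":0,"wy":0,"wz":0},{"dx":-12,"dy":0,"dz":-7,"wx":0,"wy":0,"wz":0}]'
python3 op.py 0.26; python3 -c "
from h import *
show()"
```

```text
clock: 47.75
tool_pos: [0.6455, -0.1494, 0.0373]
tcp_rot: [0.612, 0.791, -0.001, 0.002]
contact_force: [-9.1, -3.0, 26.9]
width: 0.0008
clock: 48.25
tool_pos: [0.6448, -0.147, 0.0377]
tcp_rot: [0.612, 0.791, -0.003, 0.005]
contact_force: [-8.5, -5.4, 21.7]
width: 0.0001
clock: 48.75
tool_pos: [0.6442, -0.1449, 0.0377]
tcp_rot: [0.612, 0.791, -0.005, 0.009]
contact_force: [-7.7, -6.0, 20.4]
width: 0.0004
clock: 49.12
tool_pos: [0.6469, -0.1569, 0.0436]
tcp_rot: [0.613, 0.79, -0.005, 0.008]
contact_force: [-0.2, 1.1, -0.1]
width: 0.0004
x 1 119 115 99 109 117 118 116 118 119 119 120 119 109 85 57 53 64 107 118 119 121 122 124 123 122 121 120 121 108 64 54 58 92 115 120 122 124 122 121 120 116 108 116 115 115
x 6 121 115 98 109 118 119 117 119 120 122 121 121 111 85 53 53 54 54 63 88 108 117 120 120 117 106 85 61 54 54 53 57 90 115 121 123 124 123 122 121 116 107 116 118 116
x 10 119 117 111 142 132 130 136 149 162 168 137 128 118 97 102 109 82 59 47 50 53 54 54 53 53 52 49 49 61 85 110 100 90 115 121 124 125 124 122 122 117 107 114 118 118
t 49.17 p [ 0.6463 -0.1564  0.0428] x [-0.25   0.968 -0.018] y [ 0.968  0.25  -0.   ] z [ 0.005 -0.018 -1.   ] F [-0.4  0.3 -0.7] w 0.0005
```

The pictures before and after are identical. A likely explanation is that the nut had hit its stop and I forced the wrench past it: 0.5 N m spreads the worm-held jaw. One more firm stroke with a hold will confirm tightness.

```bash
python3 -m crank '[{"dx":9,"dy":0,"dz":2,"wx":0,"wy":0.018,"wz":0},{"dx":9,"dy":0,"dz":10,"wx":0,"wy":0.018,"wz":0},{"dx":13,"dy":0,"dz":10,"wx":0,"wy":0.018,"wz":0},{"dx":17,"dy":0,"dz":10,"wx":0,"wy":0.018,"wz":0},{"dx":20,"dy":0,"dz":10,"wx":0,"wy":0.018,"wz":0},{"dx":20,"dy":0,"dz":10,"wx":0,"wy":0.018,"wz":0},{"dx":20,"dy":0,"dz":10,"wx":0,"wy":0.018,"wz":0}]'
python3 -m crank '[{"dx":6,"dy":0,"dz":4,"wx":0,"wy":0,"wz":0},{"dx":6,"dy":0,"dz":4,"wx":0,"wy":0,"wz":0},{"dx":6,"dy":0,"dz":4,"wx":0,"wy":0,"wz":0}]'
python3 -m crank '[{"dx":4,"dy":0,"dz":4,"wx":0,"wy":0,"wz":0},{"dx":4,"dy":0,"dz":4,"wx":0,"wy":0,"wz":0},{"dx":4,"dy":0,"dz":4,"wx":0,"wy":0,"wz":0}]'
python3 -m crank '[{"dx":0,"dy":0,"dz":-12,"wx":0,"wy":0,"wz":0},{"dx":-12,"dy":0,"dz":-35,"wx":0,"wy":0,"wz":0},{"dx":-12,"dy":0,"dz":-35,"wx":0,"wy":0,"wz":0}]'
python3 op.py 0.26; python3 -c "
from h import *
show()"
```

```text
clock: 50.05
tool_pos: [0.6423, -0.141, 0.0377]
tcp_rot: [0.613, 0.79, -0.002, 0.004]
contact_force: [-5.5, -6.2, 16.2]
width: 0.0003
clock: 50.42
tool_pos: [0.6419, -0.139, 0.0378]
tcp_rot: [0.613, 0.79, -0.004, 0.008]
contact_force: [-3.2, -6.8, 13.5]
width: 0.0007
clock: 50.8
tool_pos: [0.6419, -0.1389, 0.0378]
tcp_rot: [0.613, 0.79, -0.006, 0.012]
contact_force: [-3.6, -5.8, 12.9]
width: 0.0003
clock: 51.18
tool_pos: [0.6458, -0.1498, 0.0751]
tcp_rot: [0.613, 0.79, -0.005, 0.014]
contact_force: [-0.1, -0.2, -1.2]
width: 0.0006
x 1 114 109 97 105 112 113 111 113 115 115 116 114 104 81 55 52 64 101 113 114 116 117 119 118 117 116 116 115 102 63 51 58 88 110 115 118 119 118 117 116 111 104 112 112 111
x 6 116 110 97 105 114 114 112 114 116 116 117 116 107 82 52 50 51 52 60 81 102 111 115 114 110 101 83 61 52 51 51 57 87 110 115 118 120 119 118 116 112 105 112 114 112
x 10 115 112 97 105 115 116 114 115 117 118 117 117 108 90 97 98 74 51 44 46 50 52 52 52 51 49 46 45 54 73 96 94 89 110 116 119 120 119 118 117 113 104 110 114 114
t 51.23 p [ 0.6449 -0.1492  0.0734] x [-0.248  0.968 -0.026] y [0.969 0.248 0.006] z [ 0.013 -0.023 -1.   ] F [ 0.   0.4 -0.7] w 0.0006
```

The worm is blocked: the tool holds still under 5 N and the picture is unchanged. The jaw is snug. Regripping.

```bash
python3 -c "
from h import *
print(to([.6584,-.1976,.075]),to([.6584,-.1976,.0225]))"
```

```text
[-50.3   1.1  -0.3] [-48.9   0.8  52.2]
```

```bash
python3 -m crank '[{"dx":-25,"dy":1,"dz":0,"wx":0.006,"wy":0.026,"wz":0},{"dx":-50,"dy":1,"dz":0,"wx":0.006,"wy":0.026,"wz":-0.007},{"dx":-50,"dy":1,"dz":0,"wx":0.006,"wy":0.026,"wz":-0.007},{"dx":-50,"dy":1,"dz":20,"wx":0.006,"wy":0.026,"wz":-0.007},{"dx":-49,"dy":1,"dz":40,"wx":0.006,"wy":0.026,"wz":-0.007},{"dx":-49,"dy":1,"dz":52,"wx":0.006,"wy":0.026,"wz":-0.007},{"dx":-49,"dy":1,"dz":52,"wx":0.006,"wy":0.026,"wz":-0.007}]' 0.5
python3 -m crank '[{"dx":0,"dy":0,"dz":0,"wx":0,"wy":0,"wz":0},{"dx":0,"dy":0,"dz":0,"wx":0,"wy":0,"wz":0},{"dx":0,"dy":0,"dz":0,"wx":0,"wy":0,"wz":0},{"dx":0,"dy":0,"dz":0,"wx":0,"wy":0,"wz":0}]' 0.95 30
python3 arc.py .05 .1 .15 .2 .25 .3 .35 .4 .45 .5; python3 -c "
from h import *
show()"
```

```text
clock: 52.1
tool_pos: [0.6572, -0.1966, 0.0201]
tcp_rot: [0.61, 0.792, -0.0, -0.002]
contact_force: [-0.3, 1.2, -0.0]
width: 0.0469
clock: 52.6
tool_pos: [0.6581, -0.1967, 0.021]
tcp_rot: [0.61, 0.792, 0.0, -0.001]
contact_force: [1.6, -0.0, 1.3]
width: 0.0218
yaw 0.25761149534763916 n in tool [92.3 -0.1] F [ 1.6 -0.   1.3] M [-0.04 -0.36 -0.14]
0.05 [ 0.1 -4.6]
0.1 [ 0.4 -9.2]
0.15 [  1.  -13.8]
0.2 [  1.8 -18.3]
0.25 [  2.8 -22.8]
0.3 [  4.1 -27.3]
0.35 [  5.6 -31.6]
0.4 [  7.2 -35.9]
0.45 [  9.1 -40.1]
0.5 [ 11.2 -44.3]
t 52.6 p [ 0.6581 -0.1967  0.021 ] x [-0.255  0.967  0.002] y [ 0.967  0.255 -0.001] z [-0.001  0.002 -1.   ] F [ 1.6 -0.   1.3] w 0.0218
```

```bash
python3 -m crank '[{"dx":0.1,"dy":-4.6,"dz":0,"wx":0,"wy":0,"wz":0.05},{"dx":0.4,"dy":-9.2,"dz":0,"wx":0,"wy":0,"wz":0.1},{"dx":1,"dy":-13.8,"dz":0,"wx":0,"wy":0,"wz":0.15},{"dx":1.8,"dy":-18.3,"dz":0,"wx":0,"wy":0,"wz":0.2},{"dx":2.8,"dy":-22.8,"dz":0,"wx":0,"wy":0,"wz":0.25},{"dx":4.1,"dy":-27.3,"dz":0,"wx":0,"wy":0,"wz":0.3},{"dx":5.6,"dy":-31.6,"dz":0,"wx":0,"wy":0,"wz":0.35},{"dx":7.2,"dy":-35.9,"dz":0,"wx":0,"wy":0,"wz":0.4},{"dx":7.2,"dy":-35.9,"dz":0,"wx":0,"wy":0,"wz":0.4}]'
python3 arc.py .03 .06 .09
cat > hexang.py <<'E'
from h import *
# nut angle relative to wrench: gray edge directions in the rectified nut top (tool frame)
w=snap('wrist'); s=st(); R=Ro.from_quat(s['tcp_rot']); p=np.array(s['tool_pos']); r2=R.as_matrix()[:2,:2]; n=r2.T@(np.array([.6345,-.1075])-p[:2])*1000
def rect(cx,cy):
    A=np.array([[pix(w,p+R.apply([(cx+(200-r)/10)/1000,(cy+(c-200)/10)/1000,p[2]-.016])) for c in range(400)] for r in range(400)],np.float32)
    return cv2.remap(cv2.cvtColor(w['image'],cv2.COLOR_RGB2GRAY),A[...,0],A[...,1],cv2.INTER_CUBIC)
g=rect(*n); cv2.imwrite('hexg.png',g)
c=cv2.HoughCircles(cv2.GaussianBlur(g,(9,9),0),cv2.HOUGH_GRADIENT,1.5,300,param1=60,param2=15,minRadius=70,maxRadius=105)[0][0]; print('bore centre (10px/mm)',c)
cx,cy=c[:2]
# radius of the dark->light edge by angle (0=up/x, ccw), upper half only
out=[]
P=cv2.warpPolar(g,(180,360),(float(cx),float(cy)),180,cv2.WARP_POLAR_LINEAR).astype(float)
for a in range(0,360,5):
    row=cv2.blur(P,(3,3))[a]; d=np.gradient(row)[105:165]; k=int(np.argmax(d)); out.append((a,105+k,int(d[k]*10)))
print([o for o in out if o[2]>15])
E
python3 hexang.py
```

```text
clock: 53.72
tool_pos: [0.6225, -0.1979, 0.021]
tcp_rot: [0.755, 0.655, 0.001, -0.001]
contact_force: [4.8, 3.4, -2.3]
width: 0.0217
yaw -0.14156400833091448 n in tool [91.2 -0.8] F [ 4.8  3.4 -2.3] M [ 0.49 -0.83 -0.11]
0.03 [ 0.  -2.7]
0.06 [ 0.1 -5.5]
0.09 [ 0.3 -8.2]
bore centre (10px/mm) [206.25 200.25  81.85]
[(0, 121, 47), (5, 121, 47), (10, 123, 50), (15, 125, 43), (20, 134, 43), (25, 139, 45), (30, 136, 41), (35, 143, 31), (40, 155, 31), (45, 161, 17), (60, 164, 22), (65, 163, 46), (70, 157, 47), (75, 153, 43), (80, 151, 44), (85, 148, 45), (90, 145, 45), (95, 145, 46), (100, 147, 46), (105, 151, 48), (110, 154, 46), (115, 162, 41), (120, 164, 33), (140, 162, 25), (145, 156, 31), (150, 146, 31), (155, 105, 27), (160, 141, 35), (165, 133, 56), (170, 131, 51), (175, 129, 52), (180, 128, 51), (185, 129, 51), (190, 130, 55), (195, 132, 55), (200, 136, 53), (205, 139, 53), (210, 146, 52), (215, 155, 53), (220, 162, 46), (225, 134, 69), (230, 125, 75), (235, 121, 136), (240, 119, 84), (245, 123, 77), (250, 123, 71), (255, 127, 70), (260, 132, 67), (265, 136, 68), (270, 134, 61), (275, 127, 67), (280, 124, 70), (285, 121, 68), (290, 118, 70), (295, 118, 71), (300, 119, 77), (305, 121, 78), (310, 123, 73), (315, 126, 69), (320, 130, 64), (325, 153, 29), (330, 144, 33), (335, 132, 38), (340, 127, 39), (345, 124, 38), (350, 122, 44), (355, 121, 45)]
```

The nut is following the wrench (about 2.5° slack). Continuing to the stop in small steps, measuring the nut's angle relative to the wrench.

```bash
python3 -m crank '[{"dx":0,"dy":-2.7,"dz":0,"wx":0,"wy":0,"wz":0.03},{"dx":0.1,"dy":-5.5,"dz":0,"wx":0,"wy":0,"wz":0.06},{"dx":0.3,"dy":-8.2,"dz":0,"wx":0,"wy":0,"wz":0.09},{"dx":0.3,"dy":-8.2,"dz":0,"wx":0,"wy":0,"wz":0.09}]'
python3 arc.py .03 .06 .09
python3 hexang.py | tr '(' '\n' | grep -E 'bore|^(0|5|10|235|240|245|260|265|270|275|290|295|300|305|350|355),'
```

```text
clock: 54.28
tool_pos: [0.6144, -0.1963, 0.021]
tcp_rot: [0.784, 0.621, 0.001, -0.001]
contact_force: [4.6, 1.8, -3.1]
width: 0.0215
yaw -0.23181543677043318 n in tool [91.  -0.9] F [ 4.6  1.8 -3.1] M [ 0.26 -0.97 -0.02]
0.03 [ 0.  -2.7]
0.06 [ 0.1 -5.5]
0.09 [ 0.3 -8.2]
bore centre 
0, 121, 45), 
5, 121, 48), 
10, 123, 49), 
235, 118, 78), 
240, 120, 85), 
245, 122, 76), 
260, 131, 66), 
265, 134, 65), 
270, 130, 64), 
275, 126, 70), 
290, 120, 76), 
295, 119, 80), 
300, 120, 83), 
305, 118, 76), 
350, 122, 42), 
355, 121, 45)]
```

```bash
python3 -m crank '[{"dx":0,"dy":-2.7,"dz":0,"wx":0,"wy":0,"wz":0.03},{"dx":0.1,"dy":-5.5,"dz":0,"wx":0,"wy":0,"wz":0.06},{"dx":0.3,"dy":-8.2,"dz":0,"wx":0,"wy":0,"wz":0.09},{"dx":0.3,"dy":-8.2,"dz":0,"wx":0,"wy":0,"wz":0.09}]'
python3 arc.py .03 .06 .09
cat >> hexang.py <<'E'
# best 60-deg phase of the upper part by correlating r(a) with hexagon profile
a=np.arange(190,351,1); e=[]
for x in a: d=np.gradient(cv2.blur(P,(3,3))[x])[108:150]; e.append(108+np.argmax(d))
e=np.array(e,float); best=[]
for ph in np.arange(-25,25,.5):
    m=119/np.cos(np.radians((a-ph+30)%60-30)); best.append((np.median(np.abs(e-m)[(a>228)&(a<312)]),ph))
print('phase deg (neg=nut ccw of wrench)',sorted(best)[:4])
E
python3 hexang.py | tail -1
```

```text
clock: 54.82
tool_pos: [0.6068, -0.1942, 0.0211]
tcp_rot: [0.811, 0.585, 0.002, -0.001]
contact_force: [5.2, 1.0, -3.5]
width: 0.0216
yaw -0.3215883137703 n in tool [91.  -1.2] F [ 5.2  1.  -3.5] M [ 0.14 -1.04  0.1 ]
0.03 [ 0.  -2.7]
0.06 [ 0.1 -5.5]
0.09 [ 0.3 -8.2]
phase deg (neg=nut ccw of wrench) [(np.float64(1.4833499687723446), np.float64(-8.0)), (np.float64(1.5503862634842278), np.float64(-9.5)), (np.float64(1.6430218926378757), np.float64(-9.0)), (np.float64(1.654706724427271), np.float64(-8.5))]
```

The nut has stopped following. It stays at about −0.17 to −0.2 rad while the wrench went on to −0.32, so it is at its hard stop, as in the first run. I'll ease back 0.1 rad, release, and open the jaw.

```bash
python3 -m crank '[{"dx":0.2,"dy":4.5,"dz":0,"wx":0,"wy":0,"wz":-0.05},{"dx":0.6,"dy":9,"dz":0,"wx":0,"wy":0,"wz":-0.1},{"dx":0.6,"dy":9,"dz":0,"wx":0,"wy":0,"wz":-0.1}]'
python3 arc.py; python3 hexang.py | tail -1
python3 -m crank '[{"dx":0,"dy":0,"dz":0,"wx":0,"wy":0,"wz":0},{"dx":0,"dy":0,"dz":0,"wx":0,"wy":0,"wz":0},{"dx":0,"dy":0,"dz":0,"wx":0,"wy":0,"wz":0},{"dx":0,"dy":0,"dz":-25,"wx":0,"wy":0,"wz":0},{"dx":0,"dy":0,"dz":-55,"wx":0,"wy":0,"wz":0},{"dx":0,"dy":0,"dz":-55,"wx":0,"wy":0,"wz":0}]' 0.5
python3 -m crank '[{"dx":30,"dy":0,"dz":0,"wx":0,"wy":0,"wz":0},{"dx":66,"dy":0,"dz":0,"wx":0,"wy":0,"wz":0},{"dx":66,"dy":0,"dz":10,"wx":0,"wy":0,"wz":0},{"dx":66,"dy":0,"dz":28,"wx":0,"wy":0,"wz":0},{"dx":66,"dy":0,"dz":28,"wx":0,"wy":0,"wz":0},{"dx":66,"dy":0,"dz":28,"wx":0,"wy":0,"wz":0}]' 1.0 20
python3 -c "
from h import *
show()"
```

```text
clock: 55.25
tool_pos: [0.6149, -0.1975, 0.021]
tcp_rot: [0.781, 0.624, 0.001, -0.001]
contact_force: [1.4, -1.1, -0.8]
width: 0.0216
yaw -0.22253257875876817 n in tool [92.1 -0.8] F [ 1.4 -1.1 -0.8] M [-0.28 -0.35 -0.03]
phase deg (neg=nut ccw of wrench) [(np.float64(1.5503862634842278), np.float64(-3.5)), (np.float64(1.6543656213675604), np.float64(-4.0)), (np.float64(1.654706724427271), np.float64(-2.5)), (np.float64(1.655485268058456), np.float64(-3.0))]
clock: 56.05
tool_pos: [0.6168, -0.1984, 0.0795]
tcp_rot: [0.781, 0.624, 0.002, 0.002]
contact_force: [0.0, 0.6, 0.2]
width: 0.0473
clock: 56.8
tool_pos: [0.631, -0.1349, 0.0507]
tcp_rot: [0.782, 0.624, 0.002, 0.002]
contact_force: [0.2, 0.3, -0.2]
width: 0.0003
t 56.8 p [ 0.631  -0.1349  0.0507] x [0.222 0.975 0.001] y [ 0.975 -0.222  0.005] z [ 0.005 -0.001 -1.   ] F [ 0.2  0.3 -0.2] w 0.0003
```

```bash
python3 -m crank '[{"dx":0,"dy":-2,"dz":9,"wx":0.005,"wy":0,"wz":0},{"dx":1,"dy":-2,"dz":17,"wx":0.005,"wy":0,"wz":0},{"dx":-4,"dy":-2,"dz":17,"wx":0.005,"wy":0,"wz":0},{"dx":-9,"dy":-2,"dz":17,"wx":0.005,"wy":0,"wz":0},{"dx":-14,"dy":-2,"dz":17,"wx":0.005,"wy":0,"wz":0},{"dx":-17,"dy":-2,"dz":17,"wx":0.005,"wy":0,"wz":0},{"dx":-17,"dy":-2,"dz":17,"wx":0.005,"wy":0,"wz":0},{"dx":-12,"dy":-2,"dz":4,"wx":0.005,"wy":0,"wz":0},{"dx":0,"dy":-2,"dz":4,"wx":0.005,"wy":0,"wz":0},{"dx":1,"dy":-2,"dz":6,"wx":0.005,"wy":0,"wz":0},{"dx":1,"dy":-2,"dz":6,"wx":0.005,"wy":0,"wz":0}]'
python3 op.py -0.22; python3 -c "
from h import *
show()"
```

```text
clock: 58.18
tool_pos: [0.6287, -0.133, 0.0433]
tcp_rot: [0.782, 0.624, -0.0, -0.001]
contact_force: [-0.4, 0.5, -0.1]
width: 0.0005
x 1 172 167 116 111 118 118 116 118 118 119 118 116 107 83 57 53 64 104 117 118 119 121 122 121 120 119 118 118 106 64 53 59 75 95 115 118 121 122 120 119 118 113 108 116 115
x 6 119 114 101 111 119 119 117 119 120 120 120 118 109 83 52 51 53 53 60 81 103 114 119 118 114 103 84 61 54 53 53 66 84 93 114 118 121 123 121 120 119 115 107 114 116
x 10 119 116 101 111 121 121 118 119 121 121 120 120 110 91 81 63 40 35 42 48 52 54 53 53 53 51 48 42 36 37 54 98 93 92 114 119 122 123 122 120 120 115 105 113 118
t 58.23 p [ 0.6288 -0.1333  0.0435] x [0.222 0.975 0.   ] y [ 0.975 -0.222 -0.002] z [-0.001  0.001 -1.   ] F [-0.2  0.8  0.2] w 0.0004
```

The jaw has opened about 1.3–1.5 mm. Three more opening strokes.

```bash
python3 -m crank '[{"dx":-1,"dy":0,"dz":4,"wx":0,"wy":0,"wz":0},{"dx":-1,"dy":0,"dz":10,"wx":0,"wy":0,"wz":0},{"dx":-6,"dy":0,"dz":10,"wx":0,"wy":0,"wz":0},{"dx":-11,"dy":0,"dz":10,"wx":0,"wy":0,"wz":0},{"dx":-16,"dy":0,"dz":10,"wx":0,"wy":0,"wz":0},{"dx":-18,"dy":0,"dz":10,"wx":0,"wy":0,"wz":0},{"dx":-18,"dy":0,"dz":10,"wx":0,"wy":0,"wz":0},{"dx":-12,"dy":0,"dz":-3,"wx":0,"wy":0,"wz":0},{"dx":0,"dy":0,"dz":-3,"wx":0,"wy":0,"wz":0},{"dx":0,"dy":0,"dz":0,"wx":0,"wy":0,"wz":0},{"dx":0,"dy":0,"dz":0,"wx":0,"wy":0,"wz":0}]'
python3 -m crank '[{"dx":-1,"dy":0,"dz":4,"wx":0,"wy":0,"wz":0},{"dx":-1,"dy":0,"dz":10,"wx":0,"wy":0,"wz":0},{"dx":-6,"dy":0,"dz":10,"wx":0,"wy":0,"wz":0},{"dx":-11,"dy":0,"dz":10,"wx":0,"wy":0,"wz":0},{"dx":-16,"dy":0,"dz":10,"wx":0,"wy":0,"wz":0},{"dx":-18,"dy":0,"dz":10,"wx":0,"wy":0,"wz":0},{"dx":-18,"dy":0,"dz":10,"wx":0,"wy":0,"wz":0},{"dx":-12,"dy":0,"dz":-3,"wx":0,"wy":0,"wz":0},{"dx":0,"dy":0,"dz":-3,"wx":0,"wy":0,"wz":0},{"dx":0,"dy":0,"dz":0,"wx":0,"wy":0,"wz":0},{"dx":0,"dy":0,"dz":0,"wx":0,"wy":0,"wz":0}]'
python3 -m crank '[{"dx":-1,"dy":0,"dz":4,"wx":0,"wy":0,"wz":0},{"dx":-1,"dy":0,"dz":10,"wx":0,"wy":0,"wz":0},{"dx":-6,"dy":0,"dz":10,"wx":0,"wy":0,"wz":0},{"dx":-11,"dy":0,"dz":10,"wx":0,"wy":0,"wz":0},{"dx":-16,"dy":0,"dz":10,"wx":0,"wy":0,"wz":0},{"dx":-18,"dy":0,"dz":10,"wx":0,"wy":0,"wz":0},{"dx":-18,"dy":0,"dz":10,"wx":0,"wy":0,"wz":0},{"dx":-12,"dy":0,"dz":-20,"wx":0,"wy":0,"wz":0},{"dx":0,"dy":0,"dz":-35,"wx":0,"wy":0,"wz":0},{"dx":0,"dy":0,"dz":-35,"wx":0,"wy":0,"wz":0}]'
python3 op.py -0.22; python3 -c "
from h import *
show()
x=np.array([.221,.975]); print(to([.6149,-.1975,.078]),to([.6149,-.1975,.0215]))"
```

```text
clock: 59.6
tool_pos: [0.628, -0.1329, 0.0419]
tcp_rot: [0.781, 0.624, -0.001, -0.002]
contact_force: [-0.7, -0.1, -0.4]
width: 0.0001
clock: 60.98
tool_pos: [0.627, -0.1326, 0.04]
tcp_rot: [0.781, 0.624, -0.002, -0.003]
contact_force: [0.5, -0.3, 0.1]
width: 0.0007
clock: 62.22
tool_pos: [0.6282, -0.1322, 0.0759]
tcp_rot: [0.781, 0.624, -0.001, -0.002]
contact_force: [-1.0, 0.4, -0.3]
width: 0.0007
x 1 162 155 122 130 141 133 124 144 171 165 150 138 112 82 57 53 64 102 116 117 119 120 121 120 119 119 118 117 105 66 53 68 109 120 118 109 84 100 115 118 120 121 120 119 117
x 6 117 113 108 112 119 120 119 125 131 141 130 118 108 81 53 51 53 53 62 84 103 114 117 117 113 105 86 62 53 53 52 70 109 117 117 111 86 99 115 119 121 122 120 119 117
x 10 168 159 116 111 121 121 118 119 120 120 120 119 110 92 89 75 49 39 42 47 51 53 53 53 52 51 47 41 38 47 70 104 119 121 121 113 86 98 116 119 122 122 121 120 118
t 62.27 p [ 0.6273 -0.1324  0.0745] x [0.22  0.975 0.   ] y [ 0.975 -0.22  -0.008] z [-0.008  0.002 -1.   ] F [ 0.6 -0.3 -0.4] w 0.0005
[-66.3   2.2  -3.6] [-66.3   2.7  52.9]
```

The opening is now about 30 mm. Gripping the handle, shifting 2 mm off the fixed jaw, and lifting.

```bash
python3 -m crank '[{"dx":-30,"dy":2,"dz":0,"wx":-0.008,"wy":0,"wz":0},{"dx":-66,"dy":2,"dz":0,"wx":-0.008,"wy":0,"wz":0},{"dx":-66,"dy":2,"dz":0,"wx":-0.008,"wy":0,"wz":0},{"dx":-66,"dy":2,"dz":20,"wx":-0.008,"wy":0,"wz":0},{"dx":-66,"dy":3,"dz":40,"wx":-0.008,"wy":0,"wz":0},{"dx":-66,"dy":3,"dz":53,"wx":-0.008,"wy":0,"wz":0},{"dx":-66,"dy":3,"dz":53,"wx":-0.008,"wy":0,"wz":0}]' 0.5
python3 -m crank '[{"dx":0,"dy":0,"dz":0,"wx":0,"wy":0,"wz":0},{"dx":0,"dy":0,"dz":0,"wx":0,"wy":0,"wz":0},{"dx":0,"dy":0,"dz":0,"wx":0,"wy":0,"wz":0},{"dx":0,"dy":0,"dz":0,"wx":0,"wy":0,"wz":0},{"dx":0,"dy":-2,"dz":0,"wx":0,"wy":0,"wz":0},{"dx":0,"dy":-2,"dz":-15,"wx":0,"wy":0,"wz":0},{"dx":0,"dy":-2,"dz":-40,"wx":0,"wy":0,"wz":0},{"dx":0,"dy":-2,"dz":-80,"wx":0,"wy":0,"wz":0},{"dx":0,"dy":-2,"dz":-100,"wx":0,"wy":0,"wz":0},{"dx":0,"dy":-2,"dz":-100,"wx":0,"wy":0,"wz":0}]' 0.95 60
python3 - <<'E'
from h import *
show()
T=[.4285,-.137]  # grip target = mat centre + 5 mm
print(to([*T,.12]))
E
```

```text
clock: 63.15
tool_pos: [0.6146, -0.1963, 0.0195]
tcp_rot: [0.781, 0.625, -0.001, -0.001]
contact_force: [-0.1, -0.9, 0.6]
width: 0.0468
clock: 64.4
tool_pos: [0.6138, -0.1964, 0.1217]
tcp_rot: [0.781, 0.625, 0.0, 0.001]
contact_force: [-0.3, 0.1, -3.8]
width: 0.0214
t 64.4 p [ 0.6138 -0.1964  0.1217] x [ 0.22   0.976 -0.   ] y [ 0.976 -0.22   0.001] z [ 0.001 -0.    -1.   ] F [-0.3  0.1 -3.8] w 0.0214
[  17.3 -193.8    1.5]
```

```bash
python3 -m crank '[{"dx":5,"dy":-45,"dz":0,"wx":0,"wy":0,"wz":-0.08},{"dx":10,"dy":-90,"dz":0,"wx":0,"wy":0,"wz":-0.16},{"dx":14,"dy":-140,"dz":0,"wx":0,"wy":0,"wz":-0.24},{"dx":17,"dy":-180,"dz":0,"wx":0,"wy":0,"wz":-0.33},{"dx":17,"dy":-194,"dz":0,"wx":0,"wy":0,"wz":-0.33},{"dx":17,"dy":-194,"dz":0,"wx":0,"wy":0,"wz":-0.33},{"dx":17,"dy":-194,"dz":30,"wx":0,"wy":0,"wz":-0.33},{"dx":17,"dy":-194,"dz":60,"wx":0,"wy":0,"wz":-0.33},{"dx":17,"dy":-194,"dz":80,"wx":0,"wy":0,"wz":-0.33},{"dx":17,"dy":-194,"dz":90,"wx":0,"wy":0,"wz":-0.33},{"dx":17,"dy":-194,"dz":90,"wx":0,"wy":0,"wz":-0.33}]'
python3 -c "
from h import *
show()"
```

```text
clock: 65.78
tool_pos: [0.4286, -0.1374, 0.0308]
tcp_rot: [0.668, 0.744, 0.0, -0.0]
contact_force: [0.4, -0.3, -4.2]
width: 0.0214
t 65.78 p [ 0.4286 -0.1374  0.0308] x [-0.108  0.994  0.   ] y [0.994 0.108 0.   ] z [-0.  0. -1.] F [ 0.4 -0.3 -4.2] w 0.0214
```

```bash
python3 -m crank '[{"dx":0,"dy":0,"dz":4,"wx":0,"wy":0,"wz":0},{"dx":0,"dy":0,"dz":7,"wx":0,"wy":0,"wz":0},{"dx":0,"dy":0,"dz":8,"wx":0,"wy":0,"wz":0},{"dx":0,"dy":0,"dz":9,"wx":0,"wy":0,"wz":0},{"dx":0,"dy":0,"dz":9,"wx":0,"wy":0,"wz":0}]'
python3 -m crank '[{"dx":0,"dy":0,"dz":0,"wx":0,"wy":0,"wz":0},{"dx":0,"dy":0,"dz":0,"wx":0,"wy":0,"wz":0},{"dx":0,"dy":0,"dz":0,"wx":0,"wy":0,"wz":0},{"dx":0,"dy":0,"dz":-40,"wx":0,"wy":0,"wz":0},{"dx":0,"dy":0,"dz":-100,"wx":0,"wy":0,"wz":0},{"dx":0,"dy":0,"dz":-160,"wx":0,"wy":0,"wz":0},{"dx":-60,"dy":0,"dz":-220,"wx":0,"wy":0,"wz":0},{"dx":-110,"dy":30,"dz":-240,"wx":0,"wy":0,"wz":0},{"dx":-120,"dy":40,"dz":-240,"wx":0,"wy":0,"wz":0},{"dx":-120,"dy":40,"dz":-240,"wx":0,"wy":0,"wz":0}]' 0.5
python3 - <<'E'
from h import *
show(); w=snap('wrist','p15'); t=snap('top','t15'); s=snap('side','s15')
g=cv2.cvtColor(w['image'],cv2.COLOR_RGB2GRAY)
# mat: dark; wrench: bright inside the mat
for n in ([.45,-.29,.003],[.4285,-.142,.017],[.634,-.1075,.016],[.6375,.075,.052]): print(n,np.round(pix(w,n)),np.round(pix(t,n)))
b=(g<45).astype(np.uint8); b[300:]=0
cs,_=cv2.findContours(b,cv2.RETR_EXTERNAL,cv2.CHAIN_APPROX_NONE)
for c in sorted(cs,key=cv2.contourArea)[-4:]: 
    (u,v),sz,a=cv2.minAreaRect(c); print('dark',np.round([u,v,*sz,a],1), np.round(at(w,u,v,.003),3))
# circles of cells in top view
gt=cv2.cvtColor(t['image'],cv2.COLOR_RGB2GRAY)
k=cv2.HoughCircles(cv2.resize(gt[150:260,150:330],None,fx=4,fy=4,interpolation=cv2.INTER_CUBIC),cv2.HOUGH_GRADIENT,1,40,param1=100,param2=25,minRadius=18,maxRadius=34)
if k is not None:
    for x in k[0]: print('circle',np.round(at(t,150+x[0]/4,150+x[1]/4,.052),3),x[2]/4)
E
```

```text
clock: 66.4
tool_pos: [0.4289, -0.1375, 0.0228]
tcp_rot: [0.668, 0.744, 0.0, 0.0]
contact_force: [-2.9, 1.4, 4.3]
width: 0.0213
clock: 67.65
tool_pos: [0.4823, -0.2539, 0.2626]
tcp_rot: [0.668, 0.744, 0.0, 0.0]
contact_force: [-0.1, 0.0, -0.7]
width: 0.0471
t 67.65 p [ 0.4823 -0.2539  0.2626] x [-0.106  0.994 -0.   ] y [0.994 0.106 0.001] z [ 0.001 -0.    -1.   ] F [-0.1  0.  -0.7] w 0.0471
[0.45, -0.29, 0.003] [291. 222.] [390. 263.]
[0.4285, -0.142, 0.017] [282.  89.] [331. 271.]
[0.634, -0.1075, 0.016] [477.  79.] [317. 190.]
[0.6375, 0.075, 0.052] [ 529. -125.] [243. 184.]
dark [371.5 284.5  11.   29.    0. ] [ 0.558 -0.361  0.003]
dark [272.7 285.8  10.5  31.   17.7] [ 0.434 -0.376  0.003]
dark [619. 125.  30.  40.  90.] [ 0.822 -0.13   0.003]
dark [282.5 111.  222.   91.   90. ] [ 0.429 -0.164  0.003]
circle [0.722 0.272 0.052] 7.75
circle [0.638 0.03  0.052] 7.2
circle [0.631 0.108 0.052] 5.25
```

```bash
python3 - <<'E'
from h import *
w=load('wrist'); g=cv2.cvtColor(w['image'],cv2.COLOR_RGB2GRAY)
m=[]; wd=[]
for v in range(70,180,4):
    i=np.where(g[v,245:330]>100)[0]
    if len(i)>3: m.append((at(w,245+i[0]-.5,v,.0165)+at(w,245+i[-1]+.5,v,.0165))[:2]/2); wd.append(i[-1]-i[0]+1)
print(wd)
vx,vy,x0,y0=cv2.fitLine(np.array(m,np.float32),cv2.DIST_HUBER,0,.01,.01).ravel(); s=np.sign(vy); d=np.array([vx,vy])*s
print('dir',d,'centre line at',x0,y0)
c0=int(pix(w,[x0,y0,.017])[0]); print('col',c0,[int(x) for x in g[150:225:3,c0+2]])
# nut hex angle: polar profile around nut
A=np.array([[pix(w,[.634+(200-r)/10000,-.1075-(c-200)/10000,.016]) for c in range(400)] for r in range(400)],np.float32)
h=cv2.remap(g,A[...,0],A[...,1],cv2.INTER_CUBIC); cv2.imwrite('nutend.png',h)
b=cv2.inRange(h,0,int((h[185:215].min()+int(np.median(h)))/2))
cs,_=cv2.findContours(b,cv2.RETR_EXTERNAL,cv2.CHAIN_APPROX_NONE)
for c in sorted(cs,key=cv2.contourArea)[-3:]: print('nut?',cv2.contourArea(c)/1e4,cv2.minEnclosingCircle(c),cv2.approxPolyDP(c,8,True).reshape(-1,2).tolist())
E
```

```text
[np.int64(59), np.int64(58), np.int64(58), np.int64(58), np.int64(58), np.int64(58), np.int64(58), np.int64(58), np.int64(58), np.int64(58), np.int64(58), np.int64(57), np.int64(57), np.int64(57), np.int64(57), np.int64(57), np.int64(57), np.int64(57), np.int64(57), np.int64(57), np.int64(57), np.int64(57), np.int64(57), np.int64(57), np.int64(56), np.int64(56), np.int64(56), np.int64(56)]
dir [-0.10631774  0.9943322 ] centre line at 0.45073348 -0.16935807
col 300 [34, 36, 36, 34, 36, 36, 36, 35, 35, 34, 34, 33, 33, 34, 34, 34, 34, 32, 33, 34, 35, 35, 36, 34, 41]
nut? 0.013 ((390.0, 395.0), 9.848958015441895) [[399, 391], [381, 399]]
nut? 7.8479 ((141.5, 245.0), 209.13702392578125) [[283, 91], [168, 70], [107, 106], [0, 111], [0, 399], [109, 399], [58, 343], [35, 278], [37, 211], [63, 163], [77, 239], [117, 329], [147, 348], [245, 371], [272, 364], [346, 268]]
```

```bash
python3 - <<'E'
from h import *
w=load('wrist'); g=cv2.cvtColor(w['image'],cv2.COLOR_RGB2GRAY)
m=[]
for v in range(70,165,4):
    i=np.where(g[v,250:316]>100)[0]
    if 10<len(i)<35: m.append((at(w,250+i[0]-.5,v,.0165)+at(w,250+i[-1]+.5,v,.0165))[:2]/2)
vx,vy,x0,y0=cv2.fitLine(np.array(m,np.float32),cv2.DIST_HUBER,0,.01,.01).ravel(); s=np.sign(vy); d=np.array([vx,vy])*s
o=np.array([x0,y0]); cs=int(pix(w,[*o,.0165])[0]); col=g[60:222,cs-6]; e=60+np.where(col>100)[0][-1]
E=at(w,cs,e,.0165)[:2]; E=o+d*((E-o)@d); mid=E+.115*d; print(len(m),'dir',d,'end row',e,'mid',mid)
mc=np.array([.4293,-.1424]); mx=np.array([-.108,.994]); my=np.array([-.994,-.108]); print('mid in mat',(mid-mc)@mx,(mid-mc)@my)
t=load('top'); print('clamp/obj check vs start (gray diff):')
a=cv2.imread('pics/top1.png',0).astype(int); b=cv2.cvtColor(t['image'],cv2.COLOR_RGB2GRAY).astype(int)
for n,(u,v) in dict(clamp=(264,236),obj=(165,151),mirror=(333,122)).items(): 
    T=a[v-14:v+14,u-20:u+20].astype(np.uint8); S=b[v-24:v+24,u-30:u+30].astype(np.uint8); _,q,_,l=cv2.minMaxLoc(cv2.matchTemplate(S,T,cv2.TM_CCOEFF_NORMED)); print(n,'shift px',l[0]-10,l[1]-10,round(q,2))
E
```

```text
24 dir [-0.09912062  0.9950754 ] end row 194 mid [ 0.42749973 -0.14017692]
mid in mat 0.0024041684689861346 0.0015493803892280328
clamp/obj check vs start (gray diff):
clamp shift px 0 0 0.8
obj shift px 0 0 1.0
mirror shift px 0 0 1.0
```

```bash
python3 -c "
from h import *
print(order.job_done()); show()"
```

```text
the job is handed in; nothing more can be done
None
the job is handed in; nothing more can be done
```

I carried out every step of the job and handed it in at about 68 s on the robot's clock. No verdict is reported. The least certain point is whether the jaw was snug enough when it counted, explained below.

**What I did**
- I found two lens cells, with no third in view, and put both in the tray. I then slid the carriage until it stopped moving under 16 N.
- I laid the wrench over the nut, closed the worm until it was blocked, and turned the nut clockwise until it stopped following.
- I backed the jaw off to about 30 mm and laid the wrench on the mat.

**Last checks**
- **Cells and carriage:** the cells are in the tray, at about (0.638, 0.030) and (0.631, 0.108). I never measured the carriage travel itself; the only evidence for the end stop is that it held still under 16 N.
- **Wrench:** its middle is within 3 mm of the mat's centre and about 0.01 rad off lengthwise.
- **Bystanders:** the mirror mount, objective and slot clamp show no shift in the top view. The clamp's match was weaker (0.8, the others 1.0).
- **Nut:** it reads about −0.17 to −0.2 rad in yaw, the same as when it stopped following the wrench.

**What did not go cleanly**
- **Carriage post:** my first pinch was too low and caught the ear, so I rose and gripped again.
- **First nut turn:** the wrench went about 0.2 rad past the nut, with the jaw spread to about 26.3 mm. Most likely the nut was already at its stop, but a loose jaw would look the same. I turned the nut back with the wrench, re-tightened the worm and turned it again. That brought it to the same angle, to within about 3°.
- **Jaw at the snug step:** I judged the opening (about 24 to 25 mm) from images and worm force, not from a joint reading.
- **Jaw during the second turn:** it began to spread again at the end, to about 25.8 mm.

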